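Put fresh tealights in the tea warmer

ROBOT

A 6-joint arm with a two-finger parallel gripper is mounted at the origin on the work surface. World frame = base frame: x ahead of the robot, y to its left, z up, the work surface at z = 0. Lengths are in mm, angles in rad, forces in N, time in s.
With the tool pointing down it reaches from about 300 to 875 mm from the base axis. Payload 6.4 kg.
Tool frame: the origin (TCP) lies midway between the tips of the shut fingers; the grasp point (between the pads) lies 19 mm behind it; z points along the fingers, y is the line along which they close (so a half turn about z gives the same grasp; the last joint's range is limited). The gripper opens to 85 mm and grips with 20 to 120 N. Pads are 22 mm wide; open, the fingers measure 114 mm over their backs; the gripper's body (76 mm by 85 mm) begins 54 mm behind the grasp point. The pads swing forward as they close: fully open they stand 13 mm farther back than shut.
Start: joints at [0.961, 0.181, 1.607, -0, 1.354, -0.206], TCP at [225.916, 528.775, 199.388] pointing down, gripper open.
Joint ranges: [-2.99, 2.99], [-0.89, 2.07], [0.3, 2.58], [-1.14, 4.28], [0, 2.63], [-3.12, 3.12]. Speed limits (rad/s): [2.57, 2.57, 3.01, 3.14, 3.14, 3.14].

INTERFACE

Orientations are given as a unit quaternion [w, x, y, z].
In Python, from station import get_state, read_camera, camera_params, r gives the robot as it stands.
- The arm moves only by the tool play_rows, never from a script. Its argument "plan" is a list of rows, each a list of 2 entries, a list of its own where there are three numbers: the shift along the tool's x, y, z in mm, then the turn about the tool's z in rad. In form: [[[dx, dy, dz], yaw], ...]. A call has exactly 5 rows; each row is the pose to reach, as a shift and turn from the pose commanded when the call began, along the tool's axes at that moment; what a row does not reach only later rows make up. A row lasts 1/12 s, in which the tool goes at most 41.7 mm and 7.16 degrees, less where a joint would pass 70% of its speed; a pose out of reach is approached as far as the arm can. A call with a gripper value outside its range is refused whole. "gripper" is the opening, from 0 (shut) to 1 (fully open), set as the call begins (left out, the last holds). The fingers move at their own pace and stop on an object; "force" is the grip in N (left out, the last holds). Time passes only in rows, so rows that repeat a pose let the fingers close, or fill a call up. It gives the time, the measured TCP pose, the force, the opening and the grip force at its end, in the units of the state.
- get_state(): the state, without advancing time (a new reading comes with each control period).
- read_camera(name): name is "side" or "top" or "wrist"; returns the picture (420x560x3 uint8, red, green, blue); there is no depth.
- camera_params(name): a dict with "K" (3x3 intrinsics, pixels), "world_to_cam" (4x4, takes a point from world to camera coordinates). Camera axes: x right, y up, looking along -z (the intrinsics and any distortion apply to the point x, -y, -z); pixel columns grow to the right and rows downward; lengths in mm; the calibration is good to about 2 mm. A picture is of the moment at which its call begins: read the wrist's pose just before it. camera_params takes no time and is no camera call; for the wrist camera it gives the pose at the moment of the call.
- r.job_done(): hands the job in; it is judged then, once.
The state is a dict: "time_s": time; "q": joint angles; "joint_velocities": joint speeds; "joint_torque": joint torques, N m; "tcp_pos": TCP position; "tool_rot": TCP orientation; "contact_force": force on the tool from outside, world axes, zero at the start; "torque": the same for the moment, N m; "gripper_width": finger opening in mm; "grasp_force": force on a finger pad.
Only numpy, scipy, OpenCV 4.12 (cv2) and the standard library are available. Lean on these libraries where they do the work, as an engineer would, in place of code of your own. Each camera call takes 0.05 s, during which the arm holds its last target. There are 200 camera calls.

TASK

Put fresh tealights in the tea warmer: slide the full teapot, never lifting or tipping it, off the grate onto the ring mark on the warmer's solid end and let go, then take off the grate and lay it flat on the bare desk. Clear the empty, burnt-out cups from the holders into the steel tray, stand every fresh tealight upright (wick up) in a holder of its own, lay the grate back flat in its seat across the two ledges, and slide the teapot back to stand in the middle of the grate. Leave the other things on the desk where they are.

Things in the scene. Friction and masses are not known exactly. Their poses are not given: they have to be found in the camera images.
- warmer: long low steel tea warmer, fixed, a wooden cheek at each end, 150 (x) x 372 (y) x 60 high; origin: centre of underside, on the desk. Its y runs lengthwise from the solid end (y -186 to -20, smooth top at z 60) to the candle well (inside y -6 to 164, floor z 6), which is open above and at front and back but for a lip 14 high
- rest_mark (a point): centre of the dark ring (141 across) marked on the solid end's top, at the height of the top, z 60; the teapot stands inside it
- warm_mark (a point): teapot's place over the candles: middle of the seated grate's upper face, z 60, flush with the solid top, 182 from rest_mark. The seated grate's origin is 8 below it, its y along the warmer's y, either way round. Ledges (tops z 52, 14 wide, y -20 to -6 and 164 to 178) carry its ends; the solid top, end cheek and corner stops (both to z 59) bound its seat, 132 x 198, 4 of play all round
- grate: bright metal grate, loose, 124 (x) x 190 (y) x 8 thick, 0.3 kg; origin: centre of underside. A middle bar 24 wide runs its full length along y; side bars 8 wide centred at x +-58, end bars 12 wide, a ring of radius 48 to 53 about the centre. Take it at the centre by the middle bar, fingers closing along its x, up to 60 apart inside the ring
- teapot: white side-handled teapot, lid fixed, 0.5 to 1 kg, 136 across, 100 high to the knob; flat base of radius 61, edge chamfered; origin: centre of base, z up. A straight wooden handle along its -x, 20 wide, 18 high, 64 to 156 out from the axis, its middle 48 above the base; spout at +x to 99. Pinch the handle 115 out from above. Slides on the steel with a drag of 3 to 7 N
- holder1 (a point): tealight holder 1, one of four steel rings in a 2 x 2 pattern on the well's floor (64 apart across, 70 apart lengthwise), 45 inside, 7 high; this point: its centre on the floor, z 6, where a tealight's origin comes to rest
- holder2 (a point): tealight holder 2, one of four steel rings in a 2 x 2 pattern on the well's floor (64 apart across, 70 apart lengthwise), 45 inside, 7 high; this point: its centre on the floor, z 6, where a tealight's origin comes to rest
- holder3 (a point): tealight holder 3, one of four steel rings in a 2 x 2 pattern on the well's floor (64 apart across, 70 apart lengthwise), 45 inside, 7 high; this point: its centre on the floor, z 6, where a tealight's origin comes to rest
- holder4 (a point): tealight holder 4, one of four steel rings in a 2 x 2 pattern on the well's floor (64 apart across, 70 apart lengthwise), 45 inside, 7 high; this point: its centre on the floor, z 6, where a tealight's origin comes to rest
- tealight1: a fresh tealight (full of white wax) in a plain aluminium cup, on the desk, 38 across, 18 high, 20 g, wick up; origin: centre of its underside, z up; None if there is no such tealight today (three or four are there)
- tealight2: a fresh tealight (full of white wax) in a plain aluminium cup, on the desk, 38 across, 18 high, 20 g, wick up; origin: centre of its underside, z up; None if there is no such tealight today (three or four are there)
- tealight3: a fresh tealight (full of white wax) in a plain aluminium cup, on the desk, 38 across, 18 high, 20 g, wick up; origin: centre of its underside, z up; None if there is no such tealight today (three or four are there)
- tealight4: a fresh tealight (full of white wax) in a plain aluminium cup, on the desk, 38 across, 18 high, 20 g, wick up; origin: centre of its underside, z up; None if there is no such tealight today (three or four are there)
- empty1: an empty burnt-out aluminium tealight cup, 38 across, 18 high, 12 g, standing in one of the holders under the grate; origin: centre of its underside; None if there is no such cup today (one or two are there)
- empty2: an empty burnt-out aluminium tealight cup, 38 across, 18 high, 12 g, standing in one of the holders under the grate; origin: centre of its underside; None if there is no such cup today (one or two are there)
- empty3: an empty burnt-out aluminium tealight cup, 38 across, 18 high, 12 g, standing in one of the holders under the grate; origin: centre of its underside; None if there is no such cup today (one or two are there)
- tray: a shallow steel tray on the desk, fixed, for the empty cups: 100 (x) x 130 (y), rim 12 high, walls and floor 3 thick; origin: centre of its underside
- tea_tin: a dark metal tea caddy, 76 across, 120 high, standing or lying on the desk; leave it alone; origin: centre of its underside
- mug: a white mug, 80 across, 90 high, standing or lying on the desk; leave it alone; origin: centre of its underside
- teaspoon: a teaspoon, 140 long (origin half way along), standing or lying on the desk; leave it alone; origin: centre of its underside
- matchbox: a matchbox, 35 x 53 x 15, standing or lying on the desk; leave it alone; origin: centre of its underside
- phone: a phone lying flat, 150 x 72 x 8, standing or lying on the desk; leave it alone; origin: centre of its underside
- notebook: a closed notebook, 210 x 148 x 15, standing or lying on the desk; leave it alone; origin: centre of its underside
- mouse: a black computer mouse, 66 across, 35 high, standing or lying on the desk; leave it alone; origin: centre of its underside

How it is judged:
By the outcome, as a careful person would: the job done as asked, in the order asked, and still so for the second after the job is handed in, with the robot touching nothing.
Of tealight1, tealight2, tealight3, tealight4 only 3 to 4 are there at a start; the rules pass over those that are not, and their reading is None.
Of empty1, empty2, empty3 only 1 to 2 are there at a start; the rules pass over those that are not, and their reading is None.
At some moment in a run one of tealight1, tealight2, tealight3, tealight4 may be knocked a few centimetres aside while the robot is not near it.
Once in a run the grip may slacken for a moment while it holds something.
It also fails if it takes over 210 s, if anything falls off the work surface, if the arm or the gripper's body presses on something with over 40 N, if the wrist force passes 120 N, or if a joint passes its speed limit or range.

## Working session

There is one attempt and no reset: what is moved stays moved. The work goes in short steps, Python scripts to look and compute and a tool call to move; the robot and the scene stay as the last step left them, time stands still between calls to the robot, and variables do not carry over. Pictures are saved under pics/ and viewed, at most 14 in all, crops included, and the job is handed in when it is done.

Besides the shell and the picture viewer there is one more tool, called after "Request:" as name(argument=value, ...) on one line, values as JSON. play_rows: Moves the arm, as the interface text tells. Its arguments: {"type":"object","properties":{"plan":{"type":"array"},"gripper":{"type":"number"},"force":{"type":"number"}},"required":["plan"]}

```bash
ls; mkdir -p pics
python3 - <<'E'
from station import get_state, read_camera, camera_params, r
import cv2
s=get_state();print(s)
for n in ["top","side","wrist"]:
    p=camera_params(n);print(n,p)
    im=read_camera(n);cv2.imwrite(f"pics/{n}0.png",im[:,:,::-1])
E
```

```text
pics
{'time_s': 0.0, 'q': array([ 9.60650268e-01,  1.81546089e-01,  1.60801866e+00,  2.36023655e-05,
        1.35378120e+00, -2.06323166e-01]), 'joint_velocities': array([-0.00059107,  0.00134971, -0.00163195,  0.00185221, -0.00180989,
        0.00261651]), 'joint_torque': array([-3.87930386e-04, -4.44861245e+01, -3.51343310e+01, -4.33635496e-04,
        9.12412594e-03,  6.63932482e-06]), 'tcp_pos': array([225.57259325, 528.24801997, 198.47620959]), 'tool_rot': array([-3.58595529e-04,  2.00544734e-01,  9.79684154e-01, -8.00033761e-04]), 'contact_force': array([ 0.34168204, -0.21206754,  0.15071678]), 'torque': array([-0.00823223,  0.05265108,  0.03481778]), 'grasp_force': 0.0, 'gripper_width': 85.32795148698422}
top {'K': array([[496.25961443,   0.        , 276.6710179 ],
       [  0.        , 496.25961443, 208.90305417],
       [  0.        ,   0.        ,   1.        ]]), 'world_to_cam': array([[ 1.79336374e-03, -9.99944604e-01, -1.03717224e-02,
         1.99985562e+01],
       [ 9.94356829e-01,  6.82997023e-04,  1.06085012e-01,
        -5.71489979e+02],
       [-1.06072051e-01, -1
[... 493 characters left out ...]
2],
       [-5.13751717e-01, -5.34572660e-01,  6.71037439e-01,
        -1.69299097e+03],
       [ 0.00000000e+00,  0.00000000e+00,  0.00000000e+00,
         1.00000000e+00]])}
wrist {'K': array([[372.64969741,   0.        , 282.22486789],
       [  0.        , 372.64969741, 215.3475883 ],
       [  0.        ,   0.        ,   1.        ]]), 'world_to_cam': array([[ 3.93478964e-01,  9.19330839e-01, -2.26114511e-03,
        -5.74617682e+02],
       [-8.81824197e-01,  3.76728230e-01, -2.83658114e-01,
         3.59434216e+01],
       [-2.59923815e-01,  1.13607434e-01,  9.58922813e-01,
        -3.79350343e+02],
       [ 0.00000000e+00,  0.00000000e+00,  0.00000000e+00,
         1.00000000e+00]])}
```

View pics/top0.png

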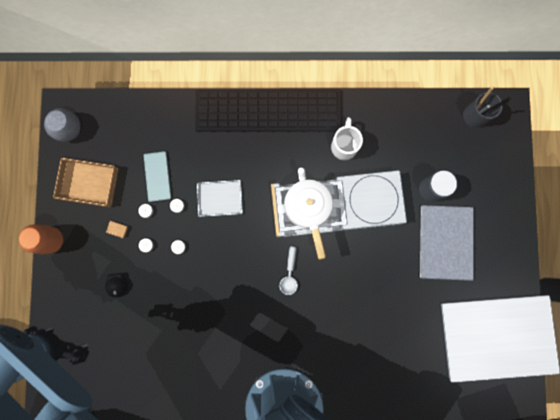

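View pics/side0.png

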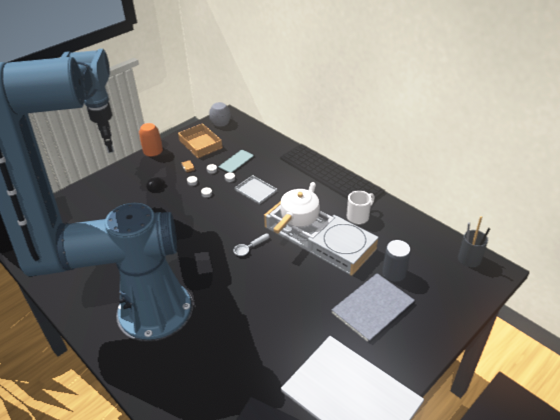

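```bash
cat > h.py <<'E'
import numpy as np, cv2, json
from scipy.spatial.transform import Rotation as Rn
from station import get_state, read_camera, camera_params, r
def snap(n,name=None):
    p=camera_params(n); im=read_camera(n)[:,:,::-1].copy()
    if name: cv2.imwrite(f"pics/{name}.png",im); np.savez(f"pics/{name}.npz",K=p["K"],T=p["world_to_cam"])
    return im,p["K"],p["world_to_cam"]
def load(name):
    d=np.load(f"pics/{name}.npz"); return cv2.imread(f"pics/{name}.png"),d["K"],d["T"]
def ray(K,T,px):
    d=np.linalg.inv(K)@np.array([px[0],px[1],1.]); d=np.array([d[0],-d[1],-d[2]])
    R=T[:3,:3]; return -R.T@T[:3,3], R.T@d
def atz(K,T,px,z):
    c,d=ray(K,T,px); return c+d*(z-c[2])/d[2]
def proj(K,T,P):
    P=np.atleast_2d(P); c=P@T[:3,:3].T+T[:3,3]; u=(K@np.c_[c[:,0],-c[:,1],-c[:,2]].T).T; return u[:,:2]/u[:,2:]
def tri(obs):  # [(K,T,px)]
    A=np.zeros((3,3));b=np.zeros(3)
    for K,T,px in obs:
        c,d=ray(K,T,px); d/=np.linalg.norm(d); M=np.eye(3)-np.outer(d,d); A+=M;b+=M@c
    return np.linalg.solve(A,b)
def toolR():
    s=get_state(); q=s["tool_rot"]; return s["tcp_pos"],Rn.from_quat([q[1],q[2],q[3],q[0]]).as_matrix()
def go(target,ydir=None,p=None):
    """shift in tool axes, yaw so tool y (mod pi) lies along world angle ydir"""
    P,R=toolR(); P=P if p is None else p
    sh=R.T@(np.array(target)-P); out=[round(v,1) for v in sh]
    yaw=0
    if ydir is not None:
        a=np.arctan2(R[1,1],R[0,1]); d=(ydir-a+np.pi/2)%np.pi-np.pi/2; yaw=round(-d,4)
    return out,yaw
E
python3 - <<'E'
from h import *
p=camera_params("top");K,T=p["K"],p["world_to_cam"]
for n,px,z in [("tl",(146,211),18),("tl",(177,206),18),("tl",(146,245),18),("tl",(178,247),18),("tray",(220,198),6),("pot",(309,203),90),("handle_end",(321,257),108),("ring",(374,199),60),("spoonbowl",(289,286),5)]:
    print(n,atz(K,T,px,z).round())
print(go([480,30,260],np.pi/2),toolR()[1].round(3))
E
```

```text
tl [566. 408.  18.]
tl [581. 316.  18.]
tl [466. 405.  18.]
tl [460. 310.  18.]
tray [607. 190.   6.]
pot [582. -71.  90.]
handle_end [ 431. -102.  108.]
ring [ 597. -259.   60.]
spoonbowl [347. -16.   5.]
([np.float64(-429.7), np.float64(-358.4), np.float64(-60.9)], np.float64(-0.4038)) [[-0.92   0.393 -0.001]
 [ 0.393  0.92  -0.001]
 [ 0.    -0.001 -1.   ]]
```

Request:
play_rows(plan=[[[-35,-7,-6],0],[[-70,-13,-12],0],[[-104,-20,-18],0],[[-139,-26,-24],0],[[-174,-33,-30],0]])

```text
time_s: 0.57
tcp_pos: [373.9, 429.0, 229.4]
tool_rot: [-0.0, 0.2, 0.98, -0.0]
contact_force: [0.3, 0.7, 0.1]
gripper_width: 85.4
grasp_force: 0.0
```

Request:
play_rows(plan=[[[-35,-7,-6],-0.1],[[-70,-13,-12],-0.2],[[-104,-20,-18],-0.3],[[-139,-26,-24],-0.404],[[-174,-33,-31],-0.404]])

```text
time_s: 0.98
tcp_pos: [521.0, 330.1, 260.1]
tool_rot: [-0.0, -0.003, 1.0, -0.0]
contact_force: [0.1, 0.5, -0.2]
gripper_width: 85.5
grasp_force: 0.0
```

Request:
play_rows(plan=[[[0,0,0],0],[[0,0,0],0],[[0,0,0],0],[[0,0,0],0],[[0,0,0],0]])

```text
time_s: 1.4
tcp_pos: [518.7, 332.3, 260.0]
tool_rot: [-0.0, -0.001, 1.0, -0.0]
contact_force: [-0.4, -0.4, -0.1]
gripper_width: 85.8
grasp_force: 0.0
```

Run:
```python
from h import *
snap("wrist","w1"); s=get_state();print(s["time_s"],toolR())
```

```text
1.45 (array([518.81348406, 332.27124071, 260.15918115]), array([[-9.99997930e-01, -1.94914930e-03, -5.83131518e-04],
       [-1.94908496e-03,  9.99998094e-01, -1.10877320e-04],
       [ 5.83346523e-04, -1.09740518e-04, -9.99999824e-01]]))
```

Request:
play_rows(plan=[[[0,-37,0],0],[[0,-74,0],0],[[0,-112,0],0],[[0,-150,0],0],[[0,-150,0],0]])

```text
time_s: 1.87
tcp_pos: [519.8, 176.6, 260.4]
tool_rot: [0.0, 0.002, 1.0, -0.001]
contact_force: [1.2, 0.5, 0.4]
gripper_width: 85.5
grasp_force: 0.0
```

Run:
```python
from h import *
snap("wrist","w2"); s=get_state();print(s["time_s"],toolR()[0],s["joint_velocities"].round(3))
```

```text
1.9167 [519.83664733 179.14039411 260.62258293] [ 0.056  0.019 -0.025  0.029 -0.002  0.033]
```

Request:
play_rows(plan=[[[0,-40,0],0],[[0,-80,0],0],[[0,-120,0],0],[[0,-160,0],0],[[0,-200,0],0]])

```text
time_s: 2.33
tcp_pos: [519.9, -18.6, 260.6]
tool_rot: [0.0, -0.001, 1.0, 0.0]
contact_force: [0.8, 0.7, -0.0]
gripper_width: 85.6
grasp_force: 0.0
```

Request:
play_rows(plan=[[[0,-35,0],0],[[0,-50,0],0],[[0,-50,0],0],[[0,-50,0],0],[[0,-50,0],0]])

```text
time_s: 2.75
tcp_pos: [520.2, -66.9, 260.4]
tool_rot: [-0.0, -0.001, 1.0, 0.0]
contact_force: [1.1, -0.1, 0.8]
gripper_width: 85.4
grasp_force: 0.0
```

Run:
```python
from h import *
snap("wrist","w3"); s=get_state();print(s["time_s"],toolR()[0],s["joint_velocities"].round(3))
```

```text
2.8 [520.19968729 -66.75983591 260.38857134] [ 0.005 -0.003 -0.001 -0.004  0.    -0.003]
```

Request:
play_rows(plan=[[[0,-35,0],0],[[0,-70,0],0],[[0,-110,0],0],[[0,-150,0],0],[[0,-150,0],0]])

```text
time_s: 3.22
tcp_pos: [520.2, -223.3, 260.2]
tool_rot: [-0.0, 0.001, 1.0, -0.001]
contact_force: [0.0, 1.1, -0.3]
gripper_width: 85.6
grasp_force: 0.0
```

Run:
```python
from h import *
snap("wrist","w4"); s=get_state();print(s["time_s"],toolR()[0],s["joint_velocities"].round(3))
a=[cv2.imread(f"pics/w{i}.png") for i in (1,2,3,4)]
```

```text
3.2667 [ 520.2365884  -220.24206039  260.03699791] [ 0.057 -0.026  0.03   0.027  0.016  0.027]
```

View pics/w3.png

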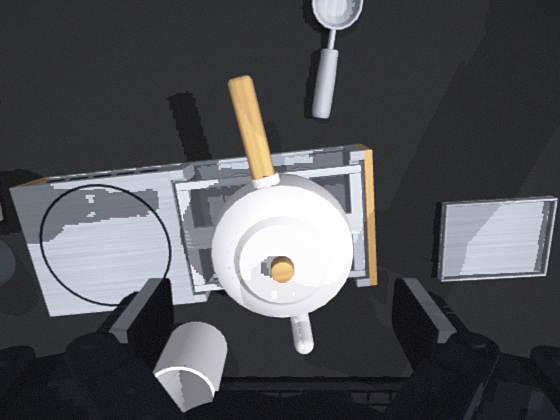

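View pics/w4.png

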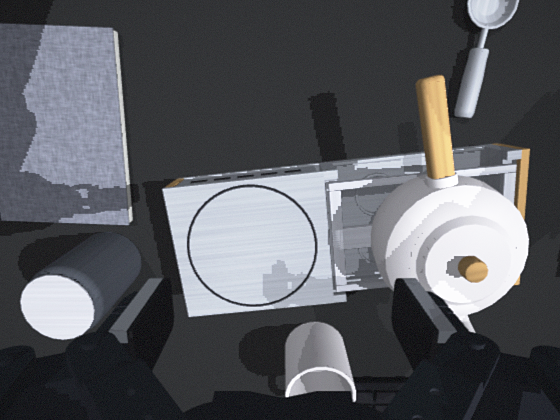

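View pics/w1.png

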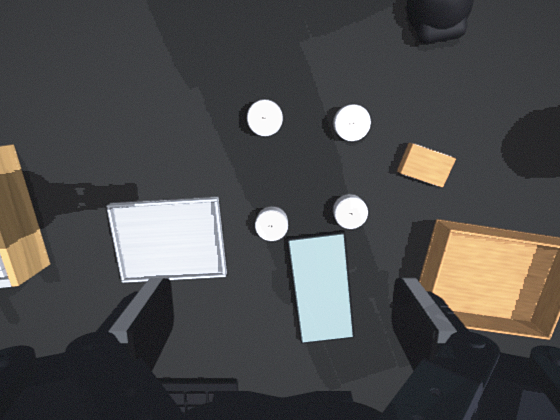

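```bash
cat >> h.py <<'E'
def lights(im,lo=185,amin=600,amax=3000):
    g=(im.min(axis=2)>lo).astype(np.uint8); g=cv2.morphologyEx(g,cv2.MORPH_CLOSE,np.ones((5,5)))
    n,l,s,c=cv2.connectedComponentsWithStats(g)
    return [(c[i].round(1),s[i,2],s[i,3]) for i in range(1,n) if amin<s[i,4]<amax and s[i,3]<s[i,2]*1.3 and s[i,2]<s[i,3]*1.3]
E
python3 - <<'E'
from h import *
L={}
for n in ("w1","w2"):
    im,K,T=load(n); L[n]=[(l[0],atz(K,T,l[0],18).round(1)) for l in lights(im)]; 
    for l in lights(im): print(n,l,atz(K,T,l[0],18).round(1))
D={n:load(n) for n in("w1","w2","w3","w4")}
for p,z in L["w1"]:
    for p2,z2 in L["w2"]:
        if np.linalg.norm(z-z2)<15: print("tri",tri([(D["w1"][1],D["w1"][2],p),(D["w2"][1],D["w2"][2],p2)]).round(1))
# ring ellipses
el={}
for n,c in (("w3",(106,243)),("w4",(252,245))):
    im,K,T=D[n]; g=cv2.cvtColor(im,cv2.COLOR_BGR2GRAY)
    m=cv2.morphologyEx(g,cv2.MORPH_BLACKHAT,np.ones((7,7)));pts=[]
    for a in np.linspace(0,2*np.pi,120,endpoint=False):
        rr=np.arange(54,72); X=c[0]+rr*np.cos(a);Y=c[1]+rr*np.sin(a)
        v=[m[int(round(y)),int(round(x))] for x,y in zip(X,Y)]; i=int(np.argmax(v))
        if v[i]>50: pts.append((X[i],Y[i]))
    pts=np.array(pts,np.float32)
    W=np.array([atz(K,T,p,60) for p in pts]); # circle fit in world
    A=np.c_[2*W[:,:2],np.ones(len(W))]; keep=np.ones(len(W),bool)
    for _ in range(4):
        s=np.linalg.lstsq(A[keep],(W[keep,:2]**2).sum(1),rcond=None)[0]; R=np.sqrt(s[2]+s[:2]@s[:2])
        d=abs(np.hypot(*(W[:,:2]-s[:2]).T)-R); keep=d<2
    print(n,"ring",s[:2].round(1),"R",R.round(1),keep.sum()); el[n]=cv2.fitEllipse(pts[keep])[0]
print("ring tri",tri([(D[n][1],D[n][2],el[n]) for n in el]).round(1))
im,K,T=D["w3"]
for p in ((372,149),(377,284),(15,185),(50,315)): print(p,atz(K,T,p,59.5).round(1))
im,K,T=D["w4"]
for p in ((529,149),(521,285),(164,187),(188,316)): print(p,atz(K,T,p,59.5).round(1))
# handle: mask by wood colour
for n,box in (("w3",(225,70,285,180)),("w4",(410,70,460,180))):
    im,K,T=D[n]; hsv=cv2.cvtColor(im,cv2.COLOR_BGR2HSV); m=cv2.inRange(hsv,(8,60,60),(30,255,255)); k=np.zeros_like(m);x0,y0,x1,y1=box;k[y0:y1,x0:x1]=m[y0:y1,x0:x1]
    rc=cv2.minAreaRect(np.argwhere(k)[:,::-1].astype(np.float32)); b=cv2.boxPoints(rc);print(n,rc)
    o=sorted(b,key=lambda q:q[1]); 
    for q in ((o[0]+o[1])/2,(o[2]+o[3])/2): print(q,atz(K,T,q,117).round(1))
E
```

```text
w1 (array([264.7, 117.5]), np.int32(35), np.int32(36)) [459.  313.8  18. ]
w1 (array([352.4, 122.4]), np.int32(36), np.int32(36)) [464.  408.9  18. ]
w1 (array([351.1, 212.6]), np.int32(33), np.int32(32)) [565.8 412.9  18. ]
w1 (array([271.3, 225. ]), np.int32(33), np.int32(31)) [581.1 320.1  18. ]
w2 (array([408.8, 115.8]), np.int32(35), np.int32(36)) [459.1 313.3  18. ]
w2 (array([496.3, 120.3]), np.int32(36), np.int32(36)) [464.1 408.3  18. ]
w2 (array([485.7, 210.9]), np.int32(33), np.int32(31)) [566.  412.2  18. ]
w2 (array([404.6, 223.6]), np.int32(32), np.int32(30)) [581.2 319.7  18. ]
w2 (array([443.5, 252.4]), np.int32(53), np.int32(52)) [617.6 369.5  18. ]
tri [459.1 313.8  16.6]
tri [464.1 409.1  16.4]
tri [566.4 413.3  16.1]
tri [581.5 320.1  16.9]
w3 ring [ 595.1 -256.2] R 68.7 102
w4 ring [ 595.2 -256.3] R 68.8 120
ring tri [ 591.9 -256.3   59.9]
(372, 149) [489.7  23.3  59.5]
(377, 284) [638.1  39.2  59.5]
(15, 185) [ 526.7 -339.9   59.5]
(50, 315) [ 677.5 -330.5   59.5]
(529, 149) [490.4  22.2  59.5]
(521, 285) [639.7  40.9  59.5]
(164, 187) [ 528.1 -344.6   59.5]
(188, 316) [ 678.2 -331.2   59.5]
w3 ((250.61767578125, 126.4705810546875), (103.56270599365234, 25.708772659301758), 75.96376037597656)
[238.05885  76.23529] [ 425.7 -101.6  117. ]
[263.1765  176.70587] [507.  -82.6 117. ]
w4 ((435.3846435546875, 126.5769271850586), (102.70075988769531, 29.892372131347656), 82.87498474121094)
[429.0154    75.623085] [ 425.6 -105.5  117. ]
[441.75388 177.53076] [508.  -85.6 117. ]
```

Run:
```python
from h import *
D={n:load(n) for n in("w3","w4")}
k=[]
for n,box in (("w3",(262,245,302,290)),("w4",(455,245,495,290))):
    im,K,T=D[n]; hsv=cv2.cvtColor(im,cv2.COLOR_BGR2HSV); m=cv2.inRange(hsv,(8,80,60),(30,255,255));x0,y0,x1,y1=box
    q=np.argwhere(m[y0:y1,x0:x1])[:,::-1]; c=q.mean(0)+[x0,y0]; print(n,c,len(q),atz(K,T,c,153)); k.append((K,T,c))
print("knob",tri(k).round(1))
E1=tri([(D["w3"][1],D["w3"][2],(238.06,76.2)),(D["w4"][1],D["w4"][2],(429.0,75.6))])
E2=tri([(D["w3"][1],D["w3"][2],(263.2,176.7)),(D["w4"][1],D["w4"][2],(441.75,177.5))])
print(E1,E2)
# spout tip
print("spout", atz(D["w3"][1],D["w3"][2],(304,345),140))
# pot body max outline in w3: white blob circle
im,K,T=D["w3"]; ov=im.copy()
v=np.array([-.105,.9945]);x=np.array([.9945,.105]);W=np.array([595.2,-256.3])+103*v
def w(a,b,z): return np.r_[W+a*x+b*v,z]
for a0,b0,a1,b1,z in [(-75,-186,75,-186,60),(-75,186,75,186,60),(-75,-186,-75,186,60),(75,-186,75,186,60),(-75,-20,75,-20,60),(-62,-16,62,-16,60),(-62,174,62,174,60),(-62,-16,-62,174,60),(62,-16,62,174,60)]:
    p=proj(K,T,[w(a0,b0,z),w(a1,b1,z)]).round().astype(int); cv2.line(ov,p[0].tolist(),p[1].tolist(),(0,0,255),1)
for ax in ((577,-67),(576,-75)):
  C=[[ax[0]+61*np.cos(t),ax[1]+61*np.sin(t),60] for t in np.linspace(0,6.28,60)]
  cv2.polylines(ov,[proj(K,T,C).round().astype(int)],True,(0,255,0) if ax[1]==-67 else (255,0,0),1)
cv2.imwrite("pics/ov3.png",cv2.resize(ov[120:360,0:400],(800,480),interpolation=cv2.INTER_CUBIC))
```

```text
w3 [281.75416667 269.01875   ] 480 [577.14506252 -66.4677895  153.        ]
w4 [472.51154529 268.8383659 ] 563 [577.15192077 -66.92295291 153.        ]
knob [577.5 -66.5 152.2]
[ 425.08680953 -102.50453528  108.70388073] [508.75078011 -82.89607145 110.49114684]
spout [659.1132186  -45.98252823 140.        ]
```

View pics/ov3.png

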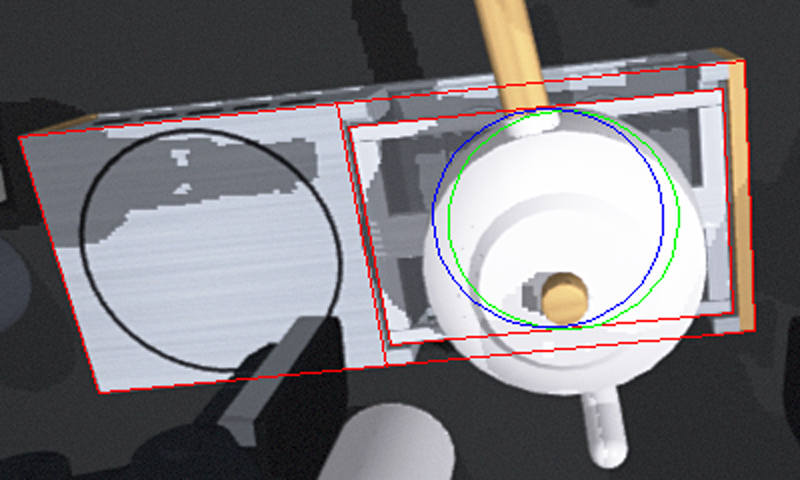

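Run:
```python
from h import *
print(go([465.3,-93.1,160],1.801))
```

```text
([np.float64(55.2), np.float64(127.0), np.float64(100.0)], np.float64(-0.2323))
```

Request:
play_rows(plan=[[[11,25,15],-0.06],[[22,51,30],-0.12],[[33,76,55],-0.18],[[44,102,75],-0.2323],[[55.2,127,100],-0.2323]], gripper=0.65)

```text
time_s: 3.68
tcp_pos: [464.8, -88.4, 160.3]
tool_rot: [0.001, -0.119, 0.993, -0.0]
contact_force: [1.2, 0.6, -0.5]
gripper_width: 55.3
grasp_force: 0.0
```

Request:
play_rows(plan=[[[0,0,0],0],[[0,0,0],0],[[0,0,0],0],[[0,0,0],0],[[0,0,0],0]])

```text
time_s: 4.1
tcp_pos: [466.3, -92.5, 161.8]
tool_rot: [0.001, -0.116, 0.993, -0.001]
contact_force: [-0.2, 0.7, -0.4]
gripper_width: 55.4
grasp_force: 0.0
```

Run:
```python
from h import *
print(go([465.3,-93.1,89],1.801), get_state()["contact_force"])
im,K,T=snap("wrist","w5")
```

```text
([np.float64(1.2), np.float64(-0.3), np.float64(72.8)], np.float64(0.002)) [-0.20710326  0.69865454 -0.39467508]
```

Request:
play_rows(plan=[[[1,0,18],0],[[1,0,36],0],[[1,0,54],0],[[1,0,72],0],[[1,0,72],0]])

```text
time_s: 4.57
tcp_pos: [461.9, -91.5, 85.6]
tool_rot: [-0.002, -0.115, 0.993, 0.001]
contact_force: [-0.8, 0.7, -1.0]
gripper_width: 55.7
grasp_force: 0.0
```

Request:
play_rows(plan=[[[0,0,0],0],[[0,0,0],0],[[0,0,0],0],[[0,0,0],0],[[0,0,0],0]], gripper=0, force=60)

```text
time_s: 4.98
tcp_pos: [464.6, -92.2, 89.4]
tool_rot: [0.001, -0.116, 0.993, -0.001]
contact_force: [-0.9, 0.2, -0.2]
gripper_width: -0.0
grasp_force: 0.0
```

Request:
play_rows(plan=[[[0,0,0],0],[[0,0,0],0],[[0,0,0],0],[[0,0,0],0],[[0,0,0],0]])

```text
time_s: 5.4
tcp_pos: [463.9, -91.9, 88.4]
tool_rot: [-0.0, -0.116, 0.993, 0.0]
contact_force: [0.3, 0.7, -0.7]
gripper_width: 0.0
grasp_force: 0.0
```

Run:
```python
from h import *
P,R=toolR(); s=get_state(); print(s["contact_force"],s["torque"],s["gripper_width"],s["grasp_force"],P)
print((R.T@np.array([17.9,-189.5,0])).round(1))
im,K,T=snap("wrist","w6")
```

```text
[ 0.30069198  0.67777932 -0.68829663] [ 0.0069348  -0.00806391  0.04053386] 0.038307843288898843 0.0 [463.87789194 -91.8671589   88.39155774]
[  26.3 -188.5    0. ]
```

View pics/w6.png

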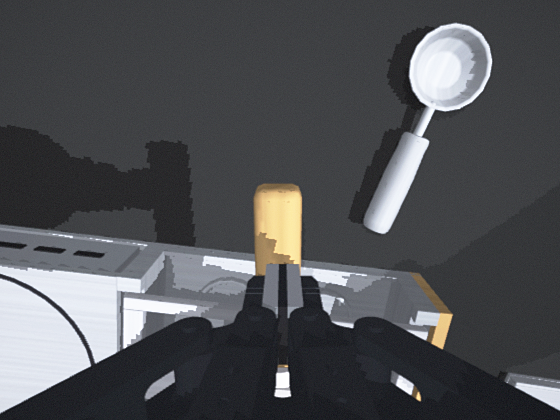

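Run:
```python
from h import *
for n in("w5","w6"):
    im,K,T=load(n); print(n,proj(K,T,[[425,-102.5,108],[425,-102.5,117],[463.9,-91.9,88.4],[463.9,-91.9,117],[508.7,-82.9,110],[577.3,-66.8,155]]).round(0).tolist(), (-T[:3,:3].T@T[:3,3]).round(1))
    hsv=cv2.cvtColor(im,cv2.COLOR_BGR2HSV); m=cv2.inRange(hsv,(8,80,60),(30,255,255));m[:,:200]=0;m[:,350:]=0
    q=np.argwhere(m)[:,::-1];print(q.min(0),q.max(0),cv2.minAreaRect(q.astype(np.float32)))
    
cv2.imwrite("pics/c5.png",np.hstack([cv2.resize(load("w5")[0],(400,300))]+[cv2.resize(cv2.imread("pics/w3.png"),(400,300))]))
```

```text
w5 [[281.0, 156.0], [281.0, 158.0], [283.0, 211.0], [283.0, 223.0], [281.0, 285.0], [280.0, 425.0]] [ 395.4 -108.   335.7]
[265 156] [297 288] ((281.0, 222.0), (132.0, 32.0), 90.0)
w6 [[277.0, 184.0], [277.0, 189.0], [281.0, 255.0], [280.0, 280.0], [277.0, 360.0], [276.0, 573.0]] [ 393.5 -107.6  262.5]
[253 184] [301 366] ((277.0, 275.0), (182.0, 48.0), 90.0)
```

View pics/c5.png

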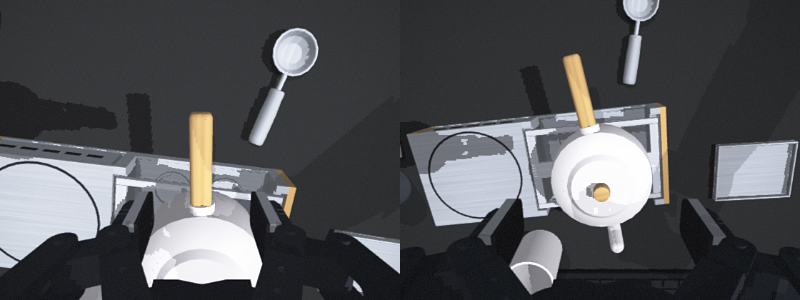

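Run:
```python
from h import *
im,K,T=snap("side","s1"); P,R=toolR(); print(P)
p=proj(K,T,[P,P+[0,0,33],P+[0,0,73]]); print(p.round(1))
x,y=p[0].astype(int); c=cv2.resize(im[y-70:y+50,x-80:x+80],(800,600),interpolation=cv2.INTER_CUBIC)
for q,col in zip(p,((0,0,255),(0,255,0),(255,0,0))):
    cv2.circle(c,tuple(int(round(v)) for v in (q-[x-80,y-70])*5+2),4,col,-1)
cv2.imwrite("pics/s1c.png",c)
```

```text
[463.87457017 -91.8772305   88.35904415]
[[280.9 228.1]
 [280.7 220.9]
 [280.5 211.9]]
```

View pics/s1c.png

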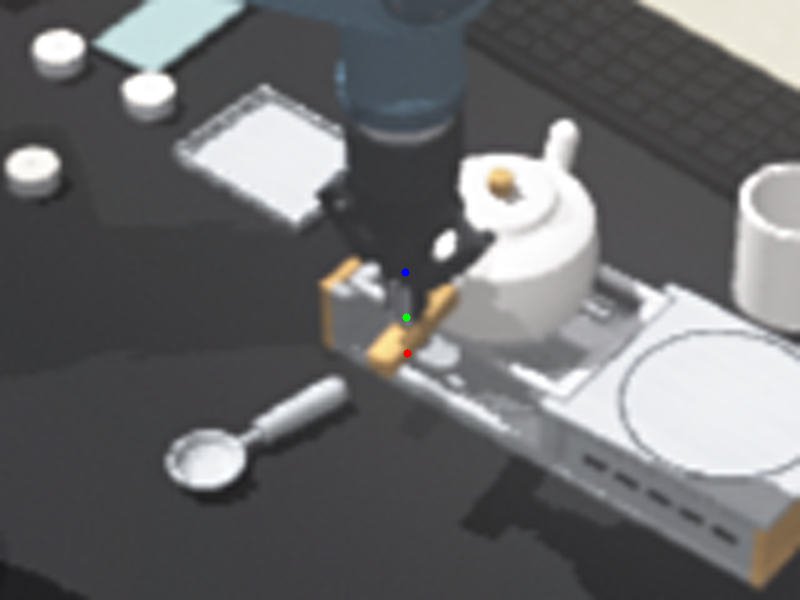

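Request:
play_rows(plan=[[[0,0,-15],0],[[0,0,-30],0],[[15,-25,-30],0],[[30,-55,-30],0],[[50,-80,-30],0]])

```text
time_s: 5.92
tcp_pos: [434.3, -182.5, 119.1]
tool_rot: [0.001, -0.117, 0.993, -0.001]
contact_force: [-0.1, -0.6, 0.2]
gripper_width: -0.1
grasp_force: 0.0
```

Request:
play_rows(plan=[[[0,0,30],0],[[0,0,60],0],[[0,0,90],0],[[0,0,105],0],[[0,0,105],0]])

```text
time_s: 6.33
tcp_pos: [430.8, -179.4, 9.9]
tool_rot: [-0.003, -0.116, 0.993, 0.003]
contact_force: [-0.8, -0.3, -0.4]
gripper_width: 0.3
grasp_force: 0.0
```

Request:
play_rows(plan=[[[0,0,4],0],[[0,0,8],0],[[0,0,11],0],[[0,0,11],0],[[0,0,11],0]])

```text
time_s: 6.75
tcp_pos: [434.2, -181.5, 3.1]
tool_rot: [0.0, -0.116, 0.993, -0.0]
contact_force: [-0.8, -0.8, 0.7]
gripper_width: -0.0
grasp_force: 0.0
```

Run:
```python
from h import *
s=get_state(); print(s["tcp_pos"],s["contact_force"])
im,K,T=snap("side","s2"); P,R=toolR(); im2,K2,T2=snap("wrist","w7")
p=proj(K,T,[P,P+[0,0,33]])
x,y=p[0].astype(int); c=cv2.resize(im[y-50:y+30,x-40:x+40],(400,400),interpolation=cv2.INTER_CUBIC)
for q,col in zip(p,((0,0,255),(0,255,0))):
    cv2.circle(c,tuple(int(round(v)) for v in (q-[x-40,y-50])*5+2),3,col,-1)
cv2.imwrite("pics/s2c.png",np.hstack([c,cv2.resize(im2[130:330,180:380],(400,400))]))
```

```text
[ 434.23888347 -181.54757787    3.07449826] [-0.82131914 -0.80660189  0.6840697 ]
```

View pics/s2c.png

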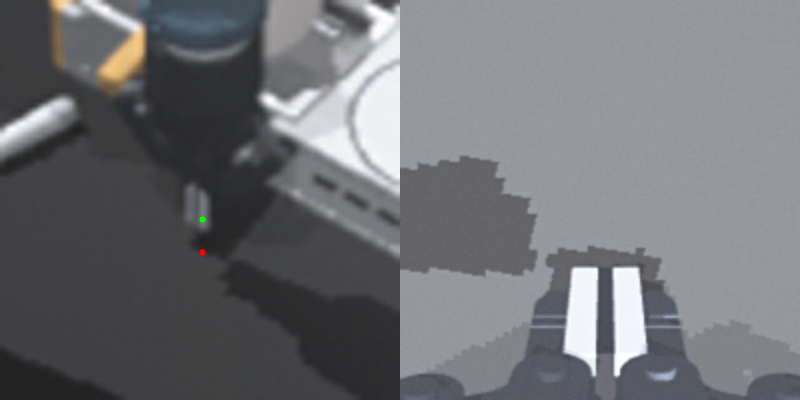

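Request:
play_rows(plan=[[[0,0,4],0],[[0,0,8],0],[[0,0,12],0],[[0,0,12],0],[[0,0,12],0]])

```text
time_s: 7.27
tcp_pos: [433.3, -181.0, -10.1]
tool_rot: [-0.0, -0.116, 0.993, 0.0]
contact_force: [-0.7, 0.3, 0.6]
gripper_width: 0.0
grasp_force: 0.0
```

Request:
play_rows(plan=[[[0,0,1],0],[[0,0,2],0],[[0,0,4],0],[[0,0,4],0],[[0,0,4],0]])

```text
time_s: 7.68
tcp_pos: [433.6, -181.2, -13.7]
tool_rot: [-0.0, -0.116, 0.993, 0.0]
contact_force: [-0.7, 0.4, 0.6]
gripper_width: -0.4
grasp_force: 0.0
```

Request:
play_rows(plan=[[[0,0,1],0],[[0,0,2],0],[[0,0,3],0],[[0,0,3],0],[[0,0,3],0]])

```text
time_s: 8.1
tcp_pos: [433.6, -181.2, -16.7]
tool_rot: [-0.0, -0.116, 0.993, 0.0]
contact_force: [-1.0, 0.5, -0.1]
gripper_width: -0.0
grasp_force: 0.0
```

Request:
play_rows(plan=[[[0,0,1],0],[[0,0,2],0],[[0,0,3],0],[[0,0,3],0],[[0,0,3],0]])

```text
time_s: 8.52
tcp_pos: [433.6, -181.2, -19.7]
tool_rot: [-0.0, -0.116, 0.993, 0.0]
contact_force: [-0.2, 0.5, -0.9]
gripper_width: -0.1
grasp_force: 0.0
```

Request:
play_rows(plan=[[[0,0,1],0],[[0,0,2],0],[[0,0,2],0],[[0,0,2],0],[[0,0,2],0]])

```text
time_s: 8.93
tcp_pos: [433.7, -181.3, -21.6]
tool_rot: [0.0, -0.116, 0.993, -0.0]
contact_force: [0.6, 1.0, 0.9]
gripper_width: 0.1
grasp_force: 0.0
```

Request:
play_rows(plan=[[[0,0,1],0],[[0,0,2],0],[[0,0,2],0],[[0,0,2],0],[[0,0,2],0]])

```text
time_s: 9.35
tcp_pos: [433.7, -181.3, -23.6]
tool_rot: [-0.0, -0.116, 0.993, 0.0]
contact_force: [-0.1, -0.2, -0.1]
gripper_width: -0.1
grasp_force: 0.0
```

Request:
play_rows(plan=[[[0,0,1],0],[[0,0,2],0],[[0,0,2],0],[[0,0,2],0],[[0,0,2],0]])

```text
time_s: 9.77
tcp_pos: [433.7, -181.2, -25.7]
tool_rot: [-0.0, -0.116, 0.993, 0.0]
contact_force: [0.5, 0.2, -0.6]
gripper_width: -0.3
grasp_force: 0.0
```

Request:
play_rows(plan=[[[0,0,1],0],[[0,0,2],0],[[0,0,2],0],[[0,0,2],0],[[0,0,2],0]])

```text
time_s: 10.18
tcp_pos: [433.7, -181.2, -27.6]
tool_rot: [-0.0, -0.116, 0.993, 0.0]
contact_force: [0.1, 0.3, -0.4]
gripper_width: 0.1
grasp_force: 0.0
```

Run:
```python
from h import *
im,K,T=snap("side","s3"); P,R=toolR(); print(P)
p=proj(K,T,[P,P+[0,0,33]])
x,y=p[1].astype(int); c=cv2.resize(im[y-40:y+40,x-40:x+40],(560,560),interpolation=cv2.INTER_CUBIC)
for q,col in zip(p,((0,0,255),(0,255,0))):
    cv2.circle(c,tuple(int(round(v)) for v in (q-[x-40,y-40])*7+3),2,col,-1)
cv2.imwrite("pics/s3c.png",c)
```

```text
[ 433.70146645 -181.25759917  -27.59851808]
```

View pics/s3c.png

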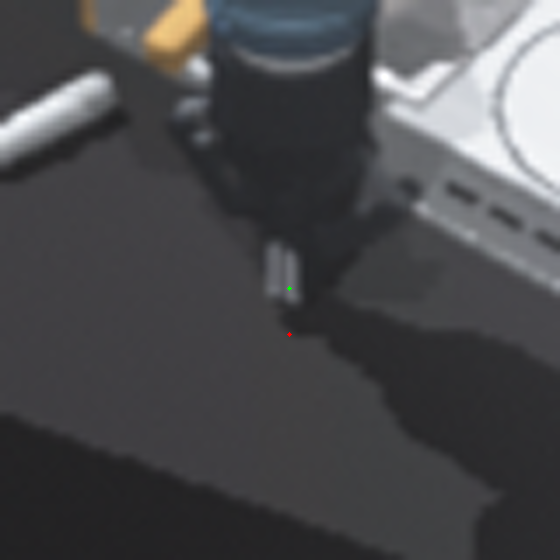

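Request:
play_rows(plan=[[[0,0,1],0],[[0,0,2],0],[[0,0,2],0],[[0,0,2],0],[[0,0,2],0]])

```text
time_s: 10.65
tcp_pos: [433.7, -181.2, -29.7]
tool_rot: [-0.0, -0.116, 0.993, 0.0]
contact_force: [0.6, -0.5, 0.1]
gripper_width: -0.3
grasp_force: 0.0
```

Request:
play_rows(plan=[[[0,0,1],0],[[0,0,2],0],[[0,0,2],0],[[0,0,2],0],[[0,0,2],0]])

```text
time_s: 11.07
tcp_pos: [433.7, -181.2, -31.6]
tool_rot: [-0.0, -0.116, 0.993, 0.0]
contact_force: [-0.7, -0.7, 0.2]
gripper_width: -0.2
grasp_force: 0.0
```

Request:
play_rows(plan=[[[0,0,1],0],[[0,0,1],0],[[0,0,1],0],[[0,0,1],0],[[0,0,1],0]])

```text
time_s: 11.48
tcp_pos: [433.8, -181.3, -31.9]
tool_rot: [-0.0, -0.116, 0.993, -0.0]
contact_force: [-2.8, 1.8, 9.9]
gripper_width: 0.1
grasp_force: 5.0
```

Request:
play_rows(plan=[[[0,0,-35],0],[[0,0,-70],0],[[0,0,-105],0],[[0,0,-135],0],[[0,0,-135],0]], gripper=0.65)

```text
time_s: 11.9
tcp_pos: [437.5, -184.0, 108.8]
tool_rot: [0.004, -0.116, 0.993, -0.004]
contact_force: [0.7, -0.8, 0.5]
gripper_width: 55.2
grasp_force: 0.0
```

Run:
```python
from h import *
print(go([465.3,-93.1,57],1.801),toolR()[0])
```

```text
([np.float64(-47.6), np.float64(82.5), np.float64(51.4)], np.float64(0.0026)) [ 437.52542507 -183.98065549  108.76407782]
```

Request:
play_rows(plan=[[[-15,20,0],0],[[-30,45,0],0],[[-51.1,78.4,0],0],[[-51.1,78.4,0],0],[[-51.1,78.4,0],0]])

```text
time_s: 12.32
tcp_pos: [465.4, -91.4, 101.9]
tool_rot: [-0.0, -0.118, 0.993, 0.0]
contact_force: [-0.7, -0.5, 0.6]
gripper_width: 55.7
grasp_force: 0.0
```

Request:
play_rows(plan=[[[0,0,10],0],[[0,0,20],0],[[0,0,30],0],[[0,0,30],0],[[0,0,30],0]])

```text
time_s: 12.73
tcp_pos: [464.1, -93.5, 71.0]
tool_rot: [-0.001, -0.115, 0.993, 0.001]
contact_force: [-0.3, -0.5, 0.3]
gripper_width: 55.3
grasp_force: 0.0
```

Run:
```python
from h import *
print(go([465.3,-93.1,57],1.801),toolR()[0],get_state()["contact_force"])
```

```text
([np.float64(-1.3), np.float64(0.1), np.float64(14.0)], np.float64(0.0007)) [464.11420538 -93.53727738  71.00454355] [-0.27593269 -0.45504676  0.34697649]
```

Request:
play_rows(plan=[[[-1,0,5],0],[[-1,0,10],0],[[-1,0,15],0],[[-1,0,15],0],[[-1,0,15],0]])

```text
time_s: 13.15
tcp_pos: [466.0, -92.8, 57.0]
tool_rot: [-0.0, -0.116, 0.993, 0.0]
contact_force: [0.2, 0.7, -0.5]
gripper_width: 55.5
grasp_force: 0.0
```

Request:
play_rows(plan=[[[0,0,0],0],[[0,0,0],0],[[0,0,0],0],[[0,0,0],0],[[0,0,0],0]], gripper=0, force=60)

```text
time_s: 13.57
tcp_pos: [466.5, -93.0, 57.8]
tool_rot: [0.0, -0.116, 0.993, -0.0]
contact_force: [-1.4, -0.2, 3.5]
gripper_width: 18.9
grasp_force: 59.2
```

Request:
play_rows(plan=[[[0,0,0],0],[[0,0,0],0],[[0,0,0],0],[[0,0,0],0],[[0,0,0],0]])

```text
time_s: 13.98
tcp_pos: [466.5, -93.0, 57.7]
tool_rot: [0.0, -0.116, 0.993, -0.0]
contact_force: [-1.9, 0.8, 6.1]
gripper_width: 19.0
grasp_force: 59.5
```

Run:
```python
from h import *
P,R=toolR(); s=get_state(); print(s["contact_force"],s["torque"],s["gripper_width"],s["grasp_force"],P)
print((R.T@np.array([17.9,-189.5,0])).round(1))
```

```text
[-1.89728916  0.80397426  6.08807565] [ 0.10419681  0.27748314 -0.05803054] 18.981007930727987 59.50184762477875 [466.51942129 -93.03166135  57.74857531]
[  26.3 -188.5    0. ]
```

Request:
play_rows(plan=[[[0,0,-0.6],0],[[0,0,-0.6],0],[[0,0,-0.6],0],[[0,0,-0.6],0],[[0,0,-0.6],0]])

```text
time_s: 14.4
tcp_pos: [466.5, -93.0, 57.9]
tool_rot: [0.0, -0.116, 0.993, -0.0]
contact_force: [3.3, -0.2, -2.6]
gripper_width: 18.8
grasp_force: 58.7
```

Request:
play_rows(plan=[[[0.2,-1.3,0.2],0],[[0.6,-4.5,0.2],0],[[1.1,-8,0.2],0],[[1.6,-11.5,0.2],0],[[2.1,-15,0.2],0]])

```text
time_s: 14.82
tcp_pos: [467.1, -106.9, 57.7]
tool_rot: [-0.001, -0.117, 0.993, 0.001]
contact_force: [-0.4, 5.4, 3.3]
gripper_width: 19.0
grasp_force: 59.6
```

Request:
play_rows(plan=[[[0.5,-3.6,0],0],[[1.0,-7.2,0],0],[[1.5,-10.8,0],0],[[2.0,-14.4,0],0],[[2.5,-18,0],0]])

```text
time_s: 15.23
tcp_pos: [468.9, -124.9, 57.7]
tool_rot: [-0.001, -0.117, 0.993, 0.001]
contact_force: [-0.4, 6.5, 3.7]
gripper_width: 19.1
grasp_force: 59.6
```

Request:
play_rows(plan=[[[0.6,-4,-0.2],0],[[1.1,-8,-0.2],0],[[1.7,-12,-0.2],0],[[2.2,-16,-0.2],0],[[2.8,-20,-0.2],0]])

```text
time_s: 15.65
tcp_pos: [470.7, -145.1, 57.8]
tool_rot: [-0.001, -0.117, 0.993, 0.001]
contact_force: [-0.5, 5.7, 1.8]
gripper_width: 18.8
grasp_force: 59.5
```

Request:
play_rows(plan=[[[0.6,-4,0],0],[[1.1,-8,0],0],[[1.7,-12,0],0],[[2.2,-16,0],0],[[2.8,-20,0],0]])

```text
time_s: 16.07
tcp_pos: [472.6, -165.2, 57.8]
tool_rot: [-0.001, -0.117, 0.993, 0.001]
contact_force: [-0.1, 5.7, 3.4]
gripper_width: 19.3
grasp_force: 59.5
```

Request:
play_rows(plan=[[[0.6,-4,0],0],[[1.1,-8,0],0],[[1.7,-12,0],0],[[2.2,-16,0],0],[[2.8,-20,0],0]])

```text
time_s: 16.48
tcp_pos: [474.5, -185.0, 57.8]
tool_rot: [-0.001, -0.117, 0.993, 0.001]
contact_force: [0.0, 6.7, 3.3]
gripper_width: 19.1
grasp_force: 59.6
```

Request:
play_rows(plan=[[[0.6,-4,0],0],[[1.1,-8,0],0],[[1.7,-12,0],0],[[2.2,-16,0],0],[[2.8,-20,0],0]])

```text
time_s: 16.9
tcp_pos: [476.3, -205.1, 57.7]
tool_rot: [-0.001, -0.117, 0.993, 0.001]
contact_force: [-0.4, 6.9, 3.6]
gripper_width: 19.5
grasp_force: 40.1
```

Request:
play_rows(plan=[[[0,0,-0.1],0],[[0,0,-0.1],0],[[0,0,-0.1],0],[[0,0,-0.1],0],[[0,0,-0.1],0]], gripper=0, force=60)

```text
time_s: 17.32
tcp_pos: [476.5, -206.1, 57.9]
tool_rot: [-0.0, -0.116, 0.993, 0.0]
contact_force: [-2.1, 4.2, 1.8]
gripper_width: 19.2
grasp_force: 61.9
```

Request:
play_rows(plan=[[[0.6,-4,0],0],[[1.1,-8,0],0],[[1.7,-12,0],0],[[2.2,-16,0],0],[[2.8,-20,0],0]])

```text
time_s: 17.73
tcp_pos: [478.7, -226.7, 57.9]
tool_rot: [-0.0, -0.116, 0.993, 0.0]
contact_force: [-0.6, 4.7, 0.5]
gripper_width: 19.1
grasp_force: 61.7
```

Request:
play_rows(plan=[[[0.6,-4,0],0],[[1.1,-8,0],0],[[1.7,-12,0],0],[[2.2,-16,0],0],[[2.8,-20,0],0]])

```text
time_s: 18.15
tcp_pos: [480.7, -247.3, 57.9]
tool_rot: [-0.0, -0.116, 0.993, -0.0]
contact_force: [0.5, 2.7, -2.0]
gripper_width: 19.0
grasp_force: 61.5
```

Request:
play_rows(plan=[[[0.6,-4,0],0],[[1.1,-8,0],0],[[1.7,-12,0],0],[[2.2,-16,0],0],[[2.8,-20,0],0]])

```text
time_s: 18.57
tcp_pos: [482.6, -267.3, 58.0]
tool_rot: [-0.0, -0.116, 0.993, -0.0]
contact_force: [0.0, 2.6, -2.0]
gripper_width: 19.0
grasp_force: 61.4
```

Request:
play_rows(plan=[[[0.5,-4,0],0],[[1.1,-8,0],0],[[1.6,-12,0],0],[[2.1,-15.5,0],0],[[2.1,-15.5,0],0]])

```text
time_s: 18.98
tcp_pos: [484.3, -283.5, 58.2]
tool_rot: [0.0, -0.116, 0.993, -0.0]
contact_force: [-0.4, 0.5, -2.7]
gripper_width: 19.0
grasp_force: 61.3
```

Run:
```python
from h import *
P,R=toolR(); s=get_state(); print(s["contact_force"],s["torque"],s["gripper_width"],s["grasp_force"],P)
im,K,T=snap("top","t2")
# knob in top view
e=proj(K,T,[[595,-256,152],[443,-293,110]])
print(e)
hsv=cv2.cvtColor(im,cv2.COLOR_BGR2HSV); m=cv2.inRange(hsv,(8,80,60),(30,255,255)); x,y=e[0].astype(int)
q=np.argwhere(m[y-12:y+13,x-12:x+13])[:,::-1]; c=q.mean(0)+[x-12,y-12]; print(c,len(q),atz(K,T,c,152))
im0=cv2.imread("pics/top0.png"); hsv=cv2.cvtColor(im0,cv2.COLOR_BGR2HSV); m=cv2.inRange(hsv,(8,80,60),(30,255,255)); x,y=proj(K,T,[[577,-67,152]])[0].astype(int)
q=np.argwhere(m[y-12:y+13,x-12:x+13])[:,::-1]; c=q.mean(0)+[x-12,y-12]; print("ref577,-67:",c,len(q),atz(K,T,c,152))
```

```text
[-0.42511964  0.48090438 -2.65080105] [0.1648896  0.15364918 0.25312055] 19.032118182350978 61.324567794799805 [ 484.25453359 -283.50375785   58.18465487]
[[379.30950638 195.45175129]
 [390.98812542 252.60647263]]
[380.30769231 194.92307692] 26 [ 596.43233613 -258.70244687  152.        ]
ref577,-67: [309.73684211 201.10526316] 19 [579.61720425 -69.31074336 152.        ]
```

Request:
play_rows(plan=[[[0,0,0.2],0],[[0,0,0.2],0],[[0,0,0.2],0],[[0,0,0.2],0],[[0,0,0.2],0]], gripper=0.65)

```text
time_s: 19.45
tcp_pos: [484.4, -282.7, 58.2]
tool_rot: [0.0, -0.116, 0.993, -0.0]
contact_force: [-0.2, -0.3, 0.7]
gripper_width: 55.7
grasp_force: 0.0
```

Request:
play_rows(plan=[[[0,0,-20],0],[[0,0,-50],0],[[0,0,-85],0],[[0,0,-120],0],[[0,0,-150],0]])

```text
time_s: 19.87
tcp_pos: [484.5, -282.6, 210.5]
tool_rot: [0.001, -0.116, 0.993, -0.001]
contact_force: [0.2, -0.4, 0.5]
gripper_width: 55.3
grasp_force: 0.0
```

Run:
```python
from h import *
print(get_state()["q"].round(3),toolR()[0],go([576,-75,208],0.105))
```

```text
[-0.74   0.139  1.632 -0.     1.369 -2.543] [ 484.46493108 -282.64634424  210.48546146] ([np.float64(-136.9), np.float64(181.0), np.float64(2.4)], np.float64(-1.4433))
```

Request:
play_rows(plan=[[[-14,18,0],0],[[-28,36,0],0],[[-42,54,0],0],[[-55,72,0],0],[[-68,90,0],0]])

```text
time_s: 20.28
tcp_pos: [530.0, -178.3, 208.2]
tool_rot: [0.0, -0.116, 0.993, -0.0]
contact_force: [-0.3, -0.4, 0.2]
gripper_width: 55.2
grasp_force: 0.0
```

Request:
play_rows(plan=[[[-14,18,0],0.1],[[-28,36,0],0.2],[[-42,54,0],0.3],[[-55,72,0],0.4],[[-68,90,0],0.5]])

```text
time_s: 20.7
tcp_pos: [575.5, -74.9, 208.1]
tool_rot: [0.0, 0.136, 0.991, -0.0]
contact_force: [-1.1, 0.5, -0.4]
gripper_width: 55.6
grasp_force: 0.0
```

Request:
play_rows(plan=[[[0,0,0],0.12],[[0,0,0],0.24],[[0,0,0],0.36],[[0,0,0],0.48],[[0,0,0],0.6]])

```text
time_s: 21.12
tcp_pos: [575.1, -75.8, 208.0]
tool_rot: [0.0, 0.423, 0.906, -0.0]
contact_force: [0.0, 0.0, 0.5]
gripper_width: 55.5
grasp_force: 0.0
```

Request:
play_rows(plan=[[[0,0,0],0.12],[[0,0,0],0.24],[[0,0,0],0.36],[[0,0,0],0.48],[[0,0,0],0.597]])

```text
time_s: 21.53
tcp_pos: [575.1, -75.9, 208.0]
tool_rot: [0.0, 0.671, 0.742, 0.0]
contact_force: [-1.7, 0.4, 0.2]
gripper_width: 55.6
grasp_force: 0.0
```

Request:
play_rows(plan=[[[0,0,0],0],[[0,0,0],0],[[0,0,0],0],[[0,0,0],0],[[0,0,0],0]])

```text
time_s: 21.95
tcp_pos: [575.0, -76.0, 207.9]
tool_rot: [0.0, 0.668, 0.744, 0.0]
contact_force: [0.3, -0.2, -0.0]
gripper_width: 55.6
grasp_force: 0.0
```

```bash
cat >> h.py <<'E'
V=np.array([-.105,.9945]);X=np.array([.9945,.105]);W=np.array([595.2,-256.3])+103*V
def wp(a,b,z): return np.r_[W+a*X+b*V,z]
def line(ov,K,T,A,B,col):
    p=proj(K,T,[A,B]).round().astype(int); cv2.line(ov,p[0].tolist(),p[1].tolist(),col,1)
E
python3 - <<'E'
from h import *
print(toolR()[0],go([576.1,-75.3,100],.105))
im,K,T=snap("wrist","w8"); ov=im.copy()
for x in (-12,12,-62,62,-54,54): line(ov,K,T,wp(x,-16,60),wp(x,174,60),(0,0,255))
for y in (-16,-4,162,174): line(ov,K,T,wp(-62,y,60),wp(62,y,60),(0,0,255))
for a in(-32,32):
  for b in (44,114):
    C=[wp(a+22.5*np.cos(t),b+79-79+22.5*np.sin(t),13) for t in np.linspace(0,6.28,40)]
    cv2.polylines(ov,[proj(K,T,C).round().astype(int)],True,(0,255,0),1)
cv2.imwrite("pics/w8o.png",cv2.resize(np.hstack([im[:,60:500],ov[:,60:500]]),(800,382)))
cv2.imwrite("pics/w8o.png",cv2.resize(ov,(784,588)))
E
```

```text
[575.0328415  -75.95084452 207.88497706] ([np.float64(0.5), np.float64(1.1), np.float64(107.9)], np.float64(0.0028))
```

View pics/w8o.png

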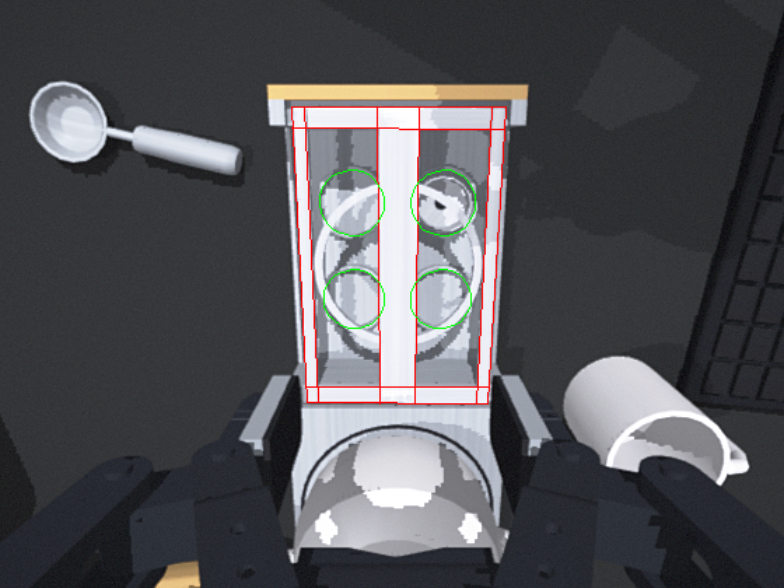

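Request:
play_rows(plan=[[[0.5,0.5,30],0.003],[[0.5,0.5,65],0.003],[[0.5,0.5,100],0.003],[[0.5,0.5,130],0.003],[[0.5,0.5,140],0.003]], gripper=0.5)

```text
time_s: 22.42
tcp_pos: [571.9, -74.2, 62.9]
tool_rot: [-0.004, 0.669, 0.743, -0.002]
contact_force: [-1.2, 0.1, -0.7]
gripper_width: 42.5
grasp_force: 0.0
```

Request:
play_rows(plan=[[[0,0,15],0],[[0,0,30],0],[[0,0,45],0],[[0,0,58],0],[[0,0,58],0]])

```text
time_s: 22.83
tcp_pos: [574.0, -75.0, 7.9]
tool_rot: [-0.002, 0.67, 0.743, -0.001]
contact_force: [-1.0, 0.4, -0.7]
gripper_width: 43.1
grasp_force: 0.0
```

Request:
play_rows(plan=[[[0,0,0],0],[[0,0,0],0],[[0,0,0],0],[[0,0,0],0],[[0,0,0],0]])

```text
time_s: 23.25
tcp_pos: [576.1, -75.6, 10.8]
tool_rot: [0.001, 0.67, 0.743, 0.0]
contact_force: [-1.2, -0.7, -0.7]
gripper_width: 42.7
grasp_force: 0.0
```

Request:
play_rows(plan=[[[0,0,0],0],[[0,0,0],0],[[0,0,0],0],[[0,0,0],0],[[0,0,0],0]], gripper=0, force=60)

```text
time_s: 23.67
tcp_pos: [576.0, -75.6, 10.6]
tool_rot: [0.001, 0.67, 0.743, 0.0]
contact_force: [0.0, 1.2, 5.6]
gripper_width: 23.1
grasp_force: 59.4
```

Request:
play_rows(plan=[[[0,0,0],0],[[0,0,0],0],[[0,0,0],0],[[0,0,0],0],[[0,0,0],0]])

```text
time_s: 24.08
tcp_pos: [576.0, -75.5, 10.6]
tool_rot: [0.001, 0.67, 0.743, 0.0]
contact_force: [-0.3, 0.8, 5.1]
gripper_width: 22.3
grasp_force: 59.4
```

Request:
play_rows(plan=[[[0,0,0],0],[[0,0,0],0],[[0,0,-4],0],[[0,0,-7.5],0],[[0,0,-7.5],0]], gripper=0.45)

```text
time_s: 24.5
tcp_pos: [576.0, -75.6, 18.2]
tool_rot: [0.001, 0.67, 0.743, 0.0]
contact_force: [0.2, 0.6, 0.1]
gripper_width: 38.5
grasp_force: 0.0
```

Request:
play_rows(plan=[[[0,0,0],0],[[0,0,0],0],[[0,0,0],0],[[0,0,0],0],[[0,0,0],0]])

```text
time_s: 24.92
tcp_pos: [575.4, -75.4, 17.3]
tool_rot: [-0.0, 0.67, 0.743, -0.0]
contact_force: [-0.2, -0.3, -0.5]
gripper_width: 38.7
grasp_force: 0.0
```

Request:
play_rows(plan=[[[0,0,0],0],[[0,0,0],0],[[0,0,0],0],[[0,0,0],0],[[0,0,0],0]], gripper=0, force=80)

```text
time_s: 25.33
tcp_pos: [575.6, -75.4, 17.7]
tool_rot: [0.0, 0.67, 0.743, 0.0]
contact_force: [-0.9, -0.2, 3.7]
gripper_width: 21.5
grasp_force: 79.1
```

Request:
play_rows(plan=[[[0,0,-2],0],[[0,0,-4],0],[[0,0,-6],0],[[0,0,-8],0],[[0,0,-10],0]])

```text
time_s: 25.75
tcp_pos: [575.2, -75.4, 27.3]
tool_rot: [-0.0, 0.67, 0.743, -0.0]
contact_force: [-0.6, -1.1, -2.6]
gripper_width: 21.5
grasp_force: 78.6
```

Request:
play_rows(plan=[[[0,0,-20],0],[[0,0,-50],0],[[0,0,-80],0],[[0,0,-80],0],[[0,0,-80],0]])

```text
time_s: 26.17
tcp_pos: [577.2, -76.0, 109.6]
tool_rot: [0.002, 0.67, 0.743, 0.001]
contact_force: [-0.2, 0.0, -3.5]
gripper_width: 21.5
grasp_force: 79.1
```

Run:
```python
from h import *
s=get_state();print(s["gripper_width"],s["grasp_force"],s["contact_force"],s["torque"],s["tcp_pos"]); print(go([440,165,30],.105)); snap("wrist","w9"); snap("side","s9")
```

```text
21.514633142651903 79.11688327789307 [-0.1792987   0.01975376 -3.45294745] [-0.01640797  0.01387125  0.03306457] [577.15284927 -75.99058048 109.61669721]
([np.float64(254.0), np.float64(-111.9), np.float64(78.6)], np.float64(-0.0016))
```

Request:
play_rows(plan=[[[20,-10,0],0],[[45,-21,0],0],[[72,-34,0],0],[[98,-46,0],0],[[122,-58,0],0]])

```text
time_s: 26.68
tcp_pos: [502.5, 41.4, 105.1]
tool_rot: [-0.002, 0.67, 0.743, -0.001]
contact_force: [-0.7, 1.2, -2.8]
gripper_width: 21.3
grasp_force: 79.2
```

Request:
play_rows(plan=[[[25,-12,0],0],[[50,-24,0],0],[[76,-36,0],0],[[100,-47,0],0],[[122,-57.4,0],0]])

```text
time_s: 27.1
tcp_pos: [432.8, 156.4, 105.4]
tool_rot: [-0.001, 0.67, 0.743, -0.001]
contact_force: [0.3, 0.7, -2.7]
gripper_width: 21.4
grasp_force: 79.2
```

Request:
play_rows(plan=[[[0,0,20],0],[[0,0,45],0],[[0,0,75],0],[[0,0,100],0],[[0,0,115],0]])

```text
time_s: 27.52
tcp_pos: [431.5, 155.1, -11.8]
tool_rot: [-0.002, 0.67, 0.743, -0.003]
contact_force: [-1.3, 0.8, -3.1]
gripper_width: 21.5
grasp_force: 79.1
```

Request:
play_rows(plan=[[[0,0,4],0],[[0,0,9],0],[[0,0,14],0],[[0,0,18],0],[[0,0,18],0]])

```text
time_s: 27.93
tcp_pos: [435.7, 155.4, -25.7]
tool_rot: [0.0, 0.67, 0.743, 0.0]
contact_force: [0.1, -0.4, -2.8]
gripper_width: 21.6
grasp_force: 79.1
```

Request:
play_rows(plan=[[[0,0,1],0],[[0,0,2],0],[[0,0,3],0],[[0,0,4],0],[[0,0,4],0]])

```text
time_s: 28.35
tcp_pos: [435.6, 155.4, -29.6]
tool_rot: [0.0, 0.67, 0.743, 0.0]
contact_force: [0.5, -1.4, -3.2]
gripper_width: 21.1
grasp_force: 79.1
```

Request:
play_rows(plan=[[[0,0,1],0],[[0,0,2],0],[[0,0,3],0],[[0,0,3],0],[[0,0,3],0]])

```text
time_s: 28.77
tcp_pos: [435.7, 155.4, -31.6]
tool_rot: [-0.0, 0.67, 0.743, -0.0]
contact_force: [-4.6, -1.3, 12.6]
gripper_width: 21.7
grasp_force: 87.3
```

Request:
play_rows(plan=[[[0,0,1],0],[[0,0,1],0],[[0,0,1],0],[[0,0,1],0],[[0,0,1],0]])

```text
time_s: 29.18
tcp_pos: [435.7, 155.4, -31.7]
tool_rot: [-0.0, 0.669, 0.743, -0.0]
contact_force: [-9.4, -1.5, 24.9]
gripper_width: 21.5
grasp_force: 94.5
```

Request:
play_rows(plan=[[[0,0,-1.5],0],[[0,0,-1.5],0],[[0,0,-1.5],0],[[0,0,-1.5],0],[[0,0,-1.5],0]])

```text
time_s: 29.6
tcp_pos: [436.1, 155.5, -31.6]
tool_rot: [0.0, 0.67, 0.743, 0.0]
contact_force: [-2.2, -0.2, 7.5]
gripper_width: 21.1
grasp_force: 85.1
```

Request:
play_rows(plan=[[[0,0,0],0],[[0,0,0],0],[[0,0,0],0],[[0,0,0],0],[[0,0,0],0]], gripper=0.45)

```text
time_s: 30.02
tcp_pos: [435.5, 155.4, -32.2]
tool_rot: [-0.0, 0.67, 0.743, -0.0]
contact_force: [0.7, -0.1, 0.7]
gripper_width: 37.9
grasp_force: 0.0
```

Request:
play_rows(plan=[[[0,0,-15],0],[[0,0,-50],0],[[0,0,-90],0],[[0,0,-130],0],[[0,0,-170],0]])

```text
time_s: 30.43
tcp_pos: [434.9, 155.3, 139.5]
tool_rot: [-0.0, 0.67, 0.743, -0.0]
contact_force: [1.1, -0.2, 0.4]
gripper_width: 38.3
grasp_force: 0.0
```

Request:
play_rows(plan=[[[0,0,-20],0],[[-20,10,-30],0],[[-50,24,-30],0],[[-85,40,-30],0],[[-120,57,-30],0]])

```text
time_s: 30.85
tcp_pos: [505.2, 41.0, 168.4]
tool_rot: [0.0, 0.669, 0.743, 0.0]
contact_force: [0.2, 1.0, 0.5]
gripper_width: 38.5
grasp_force: 0.0
```

Run:
```python
from h import *
snap("wrist","w10"); print(toolR()[0])
```

```text
[509.02790366  34.75788968 168.69165494]
```

Request:
play_rows(plan=[[[-35,17,0],0],[[-70,33,0],0],[[-105,50,0],0],[[-124,58,0],0],[[-124,58,0],0]])

```text
time_s: 31.32
tcp_pos: [576.7, -79.6, 167.6]
tool_rot: [0.001, 0.671, 0.741, -0.0]
contact_force: [-0.1, 0.6, 0.3]
gripper_width: 38.3
grasp_force: 0.0
```

Request:
play_rows(plan=[[[0,0,0],0],[[0,0,0],0],[[0,0,0],0],[[0,0,0],0],[[0,0,0],0]])

```text
time_s: 31.73
tcp_pos: [574.8, -74.4, 168.1]
tool_rot: [0.0, 0.669, 0.743, 0.0]
contact_force: [0.8, -0.4, 0.5]
gripper_width: 38.6
grasp_force: 0.0
```

Run:
```python
from h import *
print(toolR()[0]); im,K,T=snap("wrist","w11")
ov=im.copy()
for a in(-32,32):
  for b in (44,114):
    C=[wp(a+22.5*np.cos(t),b+22.5*np.sin(t),13) for t in np.linspace(0,6.28,40)]
    cv2.polylines(ov,[proj(K,T,C).round().astype(int)],True,(0,255,0),1)
x,y=proj(K,T,[wp(0,79,13)])[0].astype(int); print(x,y)
c=ov[y-90:y+90,x-90:x+90]; g=im[y-90:y+90,x-90:x+90]
w10=load("w10")[0]
cv2.imwrite("pics/w11o.png",np.vstack([np.hstack([cv2.resize(g,(400,400)),cv2.resize(c,(400,400))]),np.hstack([cv2.resize(w10,(267,200)),cv2.resize(im,(267,200)),np.zeros((200,266,3),np.uint8)])]))
```

```text
[574.80546216 -74.36951213 168.06155062]
283 190
```

View pics/w11o.png

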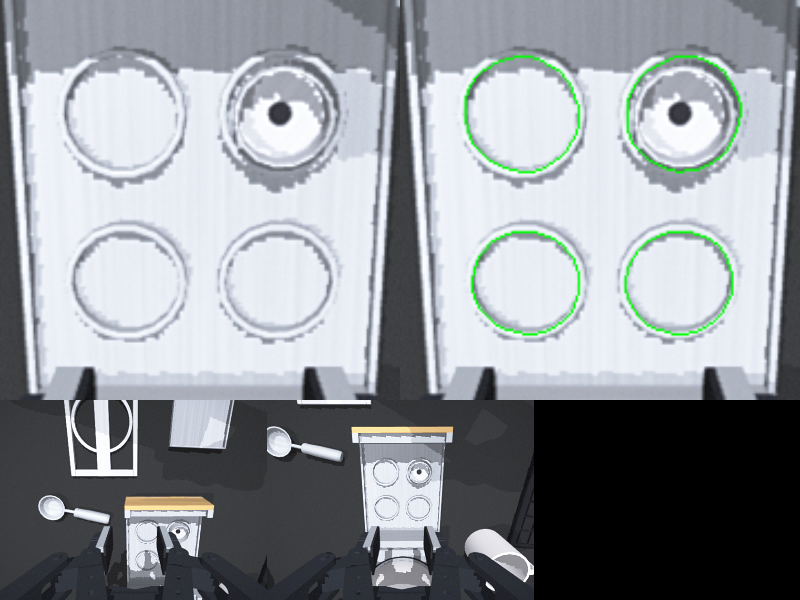

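Run:
```python
from h import *
im,K,T=load("w11"); c=atz(K,T,(319,151.7),24); print("cup",c, "rel",(c[:2]-W)@X,(c[:2]-W)@V,"holder",wp(32,114,6))
p=proj(K,T,[wp(32,114,24)])[0]; print(p)
x,y=p.astype(int); g=cv2.cvtColor(im,cv2.COLOR_BGR2GRAY)[y-30:y+30,x-30:x+30]
h=cv2.HoughCircles(cv2.resize(g,None,fx=4,fy=4,interpolation=cv2.INTER_CUBIC),cv2.HOUGH_GRADIENT,1,20,param1=80,param2=20,minRadius=60,maxRadius=120)
if h is not None:
  for q in h[0][:4]:
    px=(q[0]/4+x-30-.4,q[1]/4+y-30-.4); print(px,q[2]/4,[atz(K,T,px,24)[:2].round(1)])
# tray corners in w1/w2/w3
for n,pts in (("w1",((110,206),(218,198),(225,276),(122,282))),("w3",((443,203),(556,198),(549,277),(440,280)))):
    _,K,T=load(n); q=np.array([atz(K,T,p,12) for p in pts]); print(n,q.round(0).tolist(),q.mean(0))
print(go([*c[:2],60],.105))
```

```text
cup [602.01541378 -36.38291971  24.        ] rel 29.86922243074107 114.98622714969669 holder [604.239  -37.1335   6.    ]
[321.48279839 152.8607041 ]
(np.float64(319.725), np.float64(151.975)) 21.325 [array([602.7, -36.5])]
(np.float64(317.225), np.float64(146.475)) 23.775 [array([599.9, -32.2])]
(np.float64(324.975), np.float64(151.725)) 24.85 [array([607.1, -35.9])]
(np.float64(322.725), np.float64(147.225)) 25.175 [array([604.7, -32.3])]
w1 [[560.0, 131.0, 12.0], [550.0, 258.0, 12.0], [650.0, 262.0, 12.0], [658.0, 133.0, 12.0]] [604.3634507  196.01008559  12.        ]
w3 [[558.0, 122.0, 12.0], [551.0, 253.0, 12.0], [652.0, 266.0, 12.0], [657.0, 131.0, 12.0]] [604.46992765 192.90850845  12.        ]
([np.float64(35.2), np.float64(30.9), np.float64(108.1)], np.float64(-0.0005))
```

Request:
play_rows(plan=[[[10,10,30],0],[[20,20,65],0],[[35,31.2,100],0],[[35,31.2,130],0],[[35,31.2,140],0]], gripper=0.56)

```text
time_s: 32.2
tcp_pos: [599.0, -35.3, 22.9]
tool_rot: [-0.003, 0.669, 0.743, -0.002]
contact_force: [-1.3, 0.3, -0.1]
gripper_width: 47.6
grasp_force: 0.0
```

Request:
play_rows(plan=[[[0,0,0],0],[[0,0,0],0],[[0,0,0],0],[[0,0,0],0],[[0,0,0],0]])

```text
time_s: 32.62
tcp_pos: [604.0, -38.2, 30.1]
tool_rot: [0.002, 0.67, 0.743, 0.001]
contact_force: [0.3, -0.6, 1.6]
gripper_width: 47.6
grasp_force: 0.0
```

Run:
```python
from h import *
print(toolR()[0],go([602.4,-36.4,-18],.105))
```

```text
[604.02866283 -38.15096964  30.14985782] ([np.float64(2.0), np.float64(-1.6), np.float64(48.1)], np.float64(-0.0021))
```

Request:
play_rows(plan=[[[0.5,-0.5,12],0],[[0.5,-0.5,24],0],[[0.5,-0.5,35],0],[[0.5,-0.5,35],0],[[0.5,-0.5,35],0]])

```text
time_s: 33.03
tcp_pos: [600.4, -36.6, -9.0]
tool_rot: [-0.002, 0.67, 0.743, -0.001]
contact_force: [-0.8, 0.3, 0.2]
gripper_width: 47.7
grasp_force: 0.0
```

Request:
play_rows(plan=[[[0,0,4],0],[[0,0,8],0],[[0,0,11],0],[[0,0,11],0],[[0,0,11],0]])

```text
time_s: 33.45
tcp_pos: [601.9, -37.0, -18.3]
tool_rot: [-0.0, 0.67, 0.743, -0.0]
contact_force: [0.7, 0.3, -0.4]
gripper_width: 47.9
grasp_force: 0.0
```

Run:
```python
from h import *
print(toolR()[0],go([602.4,-36.4,-18],.105),get_state()["contact_force"])
```

```text
[601.8501745  -36.96348808 -18.25745907] ([np.float64(0.5), np.float64(0.6), np.float64(-0.3)], np.float64(-0.0018)) [ 0.74470075  0.32353421 -0.42369559]
```

Request:
play_rows(plan=[[[0,0,0],0],[[0,0,0],0],[[0,0,0],0],[[0,0,0],0],[[0,0,0],0]], gripper=0, force=25)

```text
time_s: 33.87
tcp_pos: [602.3, -37.1, -17.7]
tool_rot: [0.0, 0.67, 0.743, 0.0]
contact_force: [0.8, -1.1, 2.1]
gripper_width: 36.5
grasp_force: 25.2
```

Request:
play_rows(plan=[[[0,0,-10],0],[[0,0,-25],0],[[0,0,-50],0],[[0,0,-80],0],[[0,0,-80],0]])

```text
time_s: 34.28
tcp_pos: [606.1, -37.9, 68.6]
tool_rot: [0.004, 0.67, 0.743, 0.002]
contact_force: [1.9, -0.1, 1.5]
gripper_width: 36.6
grasp_force: 25.1
```

Request:
play_rows(plan=[[[15,2,0],0],[[40,4,0],0],[[70,7,0],0],[[95,10,0],0],[[115,12,0],0]])

```text
time_s: 34.7
tcp_pos: [600.8, 81.3, 61.1]
tool_rot: [-0.001, 0.669, 0.743, -0.0]
contact_force: [-0.2, 0.3, -0.8]
gripper_width: 36.7
grasp_force: 25.1
```

Request:
play_rows(plan=[[[25,3,0],0],[[50,5,0],0],[[80,8,0],0],[[100,10,0],0],[[115,12,0],0]])

```text
time_s: 35.12
tcp_pos: [600.6, 197.0, 61.1]
tool_rot: [-0.001, 0.669, 0.743, -0.001]
contact_force: [0.1, -0.1, 0.0]
gripper_width: 36.5
grasp_force: 25.1
```

Request:
play_rows(plan=[[[0,0,20],0],[[0,0,40],0],[[0,0,60],0],[[0,0,60],0],[[0,0,60],0]])

```text
time_s: 35.53
tcp_pos: [600.4, 194.2, 0.4]
tool_rot: [-0.001, 0.67, 0.743, -0.002]
contact_force: [-0.3, 0.2, -0.3]
gripper_width: 36.7
grasp_force: 25.2
```

Request:
play_rows(plan=[[[0,0,7],0],[[0,0,14],0],[[0,0,20],0],[[0,0,20],0],[[0,0,20],0]])

```text
time_s: 35.95
tcp_pos: [601.9, 194.2, -18.3]
tool_rot: [-0.0, 0.67, 0.743, -0.0]
contact_force: [-0.6, -0.2, -0.3]
gripper_width: 37.0
grasp_force: 25.2
```

Request:
play_rows(plan=[[[0,0,1],0],[[0,0,1],0],[[0,0,1],0],[[0,0,1],0],[[0,0,1],0]])

```text
time_s: 36.37
tcp_pos: [602.3, 194.3, -18.9]
tool_rot: [0.0, 0.67, 0.743, 0.0]
contact_force: [0.3, -0.1, 0.9]
gripper_width: 36.7
grasp_force: 25.2
```

Request:
play_rows(plan=[[[0,0,0],0],[[0,0,0],0],[[0,0,0],0],[[0,0,0],0],[[0,0,0],0]], gripper=0.56)

```text
time_s: 36.78
tcp_pos: [602.1, 194.3, -19.1]
tool_rot: [-0.0, 0.67, 0.743, -0.0]
contact_force: [0.4, 0.0, 1.0]
gripper_width: 47.6
grasp_force: 0.0
```

Request:
play_rows(plan=[[[0,0,-15],0],[[0,0,-35],0],[[0,0,-65],0],[[0,0,-95],0],[[0,0,-120],0]])

```text
time_s: 37.2
tcp_pos: [602.7, 194.4, 104.2]
tool_rot: [0.001, 0.67, 0.743, 0.001]
contact_force: [1.5, 1.3, 0.2]
gripper_width: 47.9
grasp_force: 0.0
```

Request:
play_rows(plan=[[[20,0,0],0],[[45,0,0],0],[[70,0,0],0],[[90,0,0],0],[[90,0,0],0]])

```text
time_s: 37.62
tcp_pos: [592.2, 287.5, 102.4]
tool_rot: [-0.0, 0.668, 0.744, 0.001]
contact_force: [-1.1, -0.1, 0.4]
gripper_width: 48.1
grasp_force: 0.0
```

Request:
play_rows(plan=[[[0,0,0],0],[[0,0,0],0],[[0,0,0],0],[[0,0,0],0],[[0,0,0],0]])

```text
time_s: 38.03
tcp_pos: [593.1, 282.8, 101.0]
tool_rot: [0.0, 0.67, 0.742, -0.0]
contact_force: [-0.9, 0.4, -0.1]
gripper_width: 48.0
grasp_force: 0.0
```

```bash
cat >> h.py <<'E'
def findl(name,z=18,verbose=True):
    im,K,T=snap("wrist",name); out=[]
    for l in lights(im,amin=500,amax=6000):
        w=atz(K,T,l[0],z); out.append((l,w))
        if verbose: print(name,l[0],l[1],l[2],w.round(1))
    return out
E
python3 - <<'E'
from h import *
s=get_state();print(s["tcp_pos"],s["gripper_width"]); findl("w12")
E
```

```text
[593.11836663 282.83889057 101.01643759] 47.96674351239809
w12 [335.5  51. ] 88 92 [615.9 391.6  18. ]
w12 [ 93.3 147.9] 55 55 [460.  314.4  18. ]
w12 [272.  156.5] 55 56 [582. 321.  18.]
```

Request:
play_rows(plan=[[[13,-3,20],0],[[26,-5,45],0],[[38.6,-7,75],0],[[38.6,-7,90],0],[[38.6,-7,90],0]])

```text
time_s: 38.5
tcp_pos: [578.2, 320.1, 6.1]
tool_rot: [-0.002, 0.669, 0.743, -0.004]
contact_force: [-1.0, -0.1, -0.3]
gripper_width: 47.5
grasp_force: 0.0
```

Request:
play_rows(plan=[[[0,0,10],0],[[0,0,20],0],[[0,0,30],0],[[0,0,34.5],0],[[0,0,34.5],0]])

```text
time_s: 38.92
tcp_pos: [581.3, 320.7, -24.8]
tool_rot: [-0.0, 0.67, 0.742, -0.001]
contact_force: [-0.3, 0.1, -0.7]
gripper_width: 47.5
grasp_force: 0.0
```

Request:
play_rows(plan=[[[0,0,0],0],[[0,0,0],0],[[0,0,0],0],[[0,0,0],0],[[0,0,0],0]])

```text
time_s: 39.33
tcp_pos: [582.2, 321.6, -23.1]
tool_rot: [0.0, 0.67, 0.743, 0.0]
contact_force: [-0.3, 0.6, 0.7]
gripper_width: 48.1
grasp_force: 0.0
```

Run:
```python
from h import *
print(toolR()[0],go([582,321,-24],.105),get_state()["contact_force"])
```

```text
[582.22012834 321.62202825 -23.08581653] ([np.float64(-0.6), np.float64(-0.3), np.float64(0.9)], np.float64(-0.0016)) [-0.34535093  0.62273585  0.68410747]
```

Request:
play_rows(plan=[[[0,0,0],0],[[0,0,0],0],[[0,0,0],0],[[0,0,0],0],[[0,0,0],0]], gripper=0, force=30)

```text
time_s: 39.75
tcp_pos: [582.2, 321.7, -23.1]
tool_rot: [0.0, 0.67, 0.743, 0.0]
contact_force: [-1.7, -0.5, 6.3]
gripper_width: 36.1
grasp_force: 30.1
```

Request:
play_rows(plan=[[[0,0,-10],0],[[0,0,-30],0],[[0,0,-60],0],[[0,0,-85],0],[[0,0,-100],0]])

```text
time_s: 40.17
tcp_pos: [583.2, 321.9, 79.8]
tool_rot: [0.001, 0.67, 0.743, 0.002]
contact_force: [0.8, -1.0, 0.8]
gripper_width: 36.5
grasp_force: 30.1
```

Request:
play_rows(plan=[[[-20,-1,0],0],[[-50,-2,0],0],[[-90,-4,0],0],[[-130,-6,0],0],[[-165,-7.8,0],0]])

```text
time_s: 40.58
tcp_pos: [590.7, 154.6, 76.6]
tool_rot: [0.0, 0.669, 0.743, -0.0]
contact_force: [0.6, 0.0, -0.0]
gripper_width: 36.4
grasp_force: 30.1
```

Request:
play_rows(plan=[[[-40,-2,0],0],[[-80,-4,0],0],[[-120,-6,0],0],[[-160,-7,0],0],[[-194,-8,0],0]])

```text
time_s: 41.0
tcp_pos: [602.9, -39.9, 76.7]
tool_rot: [0.0, 0.67, 0.742, -0.0]
contact_force: [-0.3, 0.2, -0.3]
gripper_width: 35.9
grasp_force: 30.1
```

Request:
play_rows(plan=[[[0,0,0],0],[[0,0,15],0],[[0,0,35],0],[[0,0,50],0],[[0,0,50],0]])

```text
time_s: 41.42
tcp_pos: [600.1, -36.3, 23.0]
tool_rot: [-0.003, 0.67, 0.743, -0.001]
contact_force: [-1.4, 0.4, -0.4]
gripper_width: 36.2
grasp_force: 30.1
```

Request:
play_rows(plan=[[[0,0,0],0],[[0,0,0],0],[[0,0,0],0],[[0,0,0],0],[[0,0,0],0]])

```text
time_s: 41.83
tcp_pos: [603.9, -37.3, 27.5]
tool_rot: [0.001, 0.67, 0.743, 0.0]
contact_force: [-0.4, 0.3, 0.2]
gripper_width: 36.3
grasp_force: 30.1
```

Run:
```python
from h import *
print(toolR()[0],go([*wp(32,114,-17)],.105),get_state()["contact_force"],get_state()["gripper_width"])
findl("w13",37)
```

```text
[603.91833496 -37.32007948  27.45083743] ([np.float64(0.2), np.float64(0.3), np.float64(44.5)], np.float64(-0.0015)) [-0.42691745  0.25593956  0.2431442 ] 36.30246769704501
```

Request:
play_rows(plan=[[[0.2,0.3,10],0],[[0.2,0.3,20],0],[[0.2,0.3,30],0],[[0.2,0.3,35],0],[[0.2,0.3,35],0]])

```text
time_s: 42.3
tcp_pos: [601.5, -36.5, -11.2]
tool_rot: [-0.002, 0.67, 0.743, -0.001]
contact_force: [-0.1, 0.0, -0.2]
gripper_width: 36.4
grasp_force: 30.1
```

Request:
play_rows(plan=[[[0,0,3],0],[[0,0,6],0],[[0,0,8.5],0],[[0,0,8.5],0],[[0,0,8.5],0]])

```text
time_s: 42.72
tcp_pos: [603.7, -37.1, -16.9]
tool_rot: [0.0, 0.67, 0.743, 0.0]
contact_force: [0.6, -0.6, 0.3]
gripper_width: 36.5
grasp_force: 30.1
```

Request:
play_rows(plan=[[[0,0,0.5],0],[[0,0,0.5],0],[[0,0,0.5],0],[[0,0,0.5],0],[[0,0,0.5],0]])

```text
time_s: 43.13
tcp_pos: [603.8, -37.1, -17.1]
tool_rot: [0.0, 0.67, 0.743, 0.0]
contact_force: [-1.9, 0.9, 4.8]
gripper_width: 36.3
grasp_force: 30.5
```

Request:
play_rows(plan=[[[0,0,0],0],[[0,0,0],0],[[0,0,0],0],[[0,0,0],0],[[0,0,0],0]], gripper=0.54)

```text
time_s: 43.55
tcp_pos: [603.3, -37.0, -17.8]
tool_rot: [-0.0, 0.67, 0.743, -0.0]
contact_force: [0.6, -0.3, 0.7]
gripper_width: 46.0
grasp_force: 0.0
```

Request:
play_rows(plan=[[[0,0,-10],0],[[0,0,-30],0],[[0,0,-60],0],[[0,0,-90],0],[[0,0,-118],0]])

```text
time_s: 43.97
tcp_pos: [603.5, -37.0, 102.6]
tool_rot: [0.0, 0.67, 0.743, 0.0]
contact_force: [0.9, -0.2, 0.1]
gripper_width: 45.9
grasp_force: 0.0
```

Request:
play_rows(plan=[[[25,-8,0],0],[[60,-20,0],0],[[95,-32,0],0],[[130,-43,0],0],[[163,-53.5,0],0]])

```text
time_s: 44.38
tcp_pos: [532.6, 121.0, 101.3]
tool_rot: [0.0, 0.67, 0.743, 0.0]
contact_force: [0.5, 0.7, 0.0]
gripper_width: 46.1
grasp_force: 0.0
```

Request:
play_rows(plan=[[[37,-12,0],0],[[74,-24,0],0],[[110,-36,0],0],[[145,-48,0],0],[[163,-53,0],0]])

```text
time_s: 44.8
tcp_pos: [461.7, 279.5, 101.2]
tool_rot: [-0.0, 0.669, 0.743, 0.0]
contact_force: [-0.2, -0.2, 0.6]
gripper_width: 46.3
grasp_force: 0.0
```

Request:
play_rows(plan=[[[0,0,0],0],[[0,0,0],0],[[0,0,0],0],[[0,0,0],0],[[0,0,0],0]], gripper=0.56)

```text
time_s: 45.22
tcp_pos: [464.6, 275.2, 100.5]
tool_rot: [0.0, 0.67, 0.742, 0.0]
contact_force: [0.8, -1.1, 0.5]
gripper_width: 48.0
grasp_force: 0.0
```

Run:
```python
from h import *
P=toolR()[0]; print(P)
for l,w in findl("w14"): print(go([w[0],w[1],-23.5],.105))
```

```text
[464.58867288 275.18566925 100.52341723]
w14 [466.9  20.8] 61 48 [566.3 409.3  18. ]
w14 [280.6 155.6] 54 56 [459.3 314.6  18. ]
([np.float64(123.1), np.float64(114.8), np.float64(123.9)], np.float64(-0.0035))
([np.float64(39.7), np.float64(-1.2), np.float64(123.9)], np.float64(-0.0035))
```

Request:
play_rows(plan=[[[13,0,20],0],[[26,-1,45],0],[[39,-1.2,75],0],[[39,-1.2,90],0],[[39,-1.2,90],0]])

```text
time_s: 45.68
tcp_pos: [455.7, 313.4, 6.4]
tool_rot: [-0.002, 0.67, 0.743, -0.003]
contact_force: [-1.2, -0.8, -0.7]
gripper_width: 47.6
grasp_force: 0.0
```

Request:
play_rows(plan=[[[0,0,10],0],[[0,0,20],0],[[0,0,30],0],[[0,0,33.5],0],[[0,0,33.5],0]])

```text
time_s: 46.1
tcp_pos: [458.2, 314.4, -24.0]
tool_rot: [-0.0, 0.67, 0.742, -0.001]
contact_force: [0.2, 0.0, 0.1]
gripper_width: 47.7
grasp_force: 0.0
```

Request:
play_rows(plan=[[[0,0,0],0],[[0,0,0],0],[[0,0,0],0],[[0,0,0],0],[[0,0,0],0]])

```text
time_s: 46.52
tcp_pos: [459.0, 315.1, -22.7]
tool_rot: [0.0, 0.67, 0.743, 0.0]
contact_force: [-0.2, 0.2, -0.1]
gripper_width: 47.7
grasp_force: 0.0
```

Request:
play_rows(plan=[[[0,0,0],0],[[0,0,0],0],[[0,0,0],0],[[0,0,0],0],[[0,0,0],0]], gripper=0, force=30)

```text
time_s: 46.93
tcp_pos: [458.9, 315.1, -22.6]
tool_rot: [0.0, 0.67, 0.743, 0.0]
contact_force: [-1.3, -0.8, 6.5]
gripper_width: 35.8
grasp_force: 29.7
```

Request:
play_rows(plan=[[[0,0,-10],0],[[0,0,-30],0],[[0,0,-60],0],[[0,0,-85],0],[[0,0,-100],0]])

```text
time_s: 47.35
tcp_pos: [460.1, 315.6, 80.3]
tool_rot: [0.001, 0.67, 0.743, 0.002]
contact_force: [0.7, 0.5, 0.1]
gripper_width: 36.1
grasp_force: 30.1
```

Request:
play_rows(plan=[[[-20,2,0],0],[[-50,6,0],0],[[-90,10,0],0],[[-130,16,0],0],[[-170,21,0],0]])

```text
time_s: 47.77
tcp_pos: [497.3, 146.7, 77.5]
tool_rot: [0.0, 0.669, 0.743, 0.0]
contact_force: [0.4, -0.2, 0.4]
gripper_width: 36.1
grasp_force: 30.1
```

Request:
play_rows(plan=[[[-40,5,0],0],[[-80,10,0],0],[[-120,15,0],0],[[-160,19,0],0],[[-194.8,22.2,0],0]])

```text
time_s: 48.18
tcp_pos: [539.7, -46.1, 77.6]
tool_rot: [0.001, 0.67, 0.742, 0.0]
contact_force: [0.7, 0.2, -0.6]
gripper_width: 36.3
grasp_force: 30.1
```

Request:
play_rows(plan=[[[0,0,0],0],[[0,0,15],0],[[0,0,35],0],[[0,0,50],0],[[0,0,50],0]])

```text
time_s: 48.6
tcp_pos: [536.5, -42.5, 24.1]
tool_rot: [-0.003, 0.67, 0.743, -0.001]
contact_force: [-1.0, 0.4, 0.3]
gripper_width: 36.0
grasp_force: 30.1
```

Request:
play_rows(plan=[[[0,0,0],0],[[0,0,0],0],[[0,0,0],0],[[0,0,0],0],[[0,0,0],0]])

```text
time_s: 49.02
tcp_pos: [540.0, -43.5, 27.8]
tool_rot: [0.001, 0.67, 0.743, 0.0]
contact_force: [-0.1, -1.0, -0.5]
gripper_width: 35.8
grasp_force: 30.1
```

Run:
```python
from h import *
print(toolR()[0],go([*wp(-32,114,-17)],.105),get_state()["contact_force"],get_state()["gripper_width"])
findl("w15",24)
```

```text
[539.96264595 -43.52953038  27.84693605] ([np.float64(-0.4), np.float64(0.5), np.float64(44.8)], np.float64(-0.0014)) [-0.1329148  -0.972117   -0.49292351] 35.81771892174537
```

Request:
play_rows(plan=[[[-0.4,0.5,10],0],[[-0.4,0.5,20],0],[[-0.4,0.5,30],0],[[-0.4,0.5,35],0],[[-0.4,0.5,35],0]])

```text
time_s: 49.48
tcp_pos: [538.0, -43.3, -10.4]
tool_rot: [-0.002, 0.67, 0.743, -0.001]
contact_force: [-0.8, -0.2, -0.3]
gripper_width: 36.1
grasp_force: 30.1
```

Request:
play_rows(plan=[[[0,0,3],0],[[0,0,6],0],[[0,0,9],0],[[0,0,9],0],[[0,0,9],0]])

```text
time_s: 49.9
tcp_pos: [540.2, -43.9, -16.6]
tool_rot: [0.0, 0.67, 0.743, 0.0]
contact_force: [-1.6, 0.6, 4.7]
gripper_width: 36.0
grasp_force: 30.5
```

Request:
play_rows(plan=[[[0,0,0.3],0],[[0,0,0.3],0],[[0,0,0.3],0],[[0,0,0.3],0],[[0,0,0.3],0]])

```text
time_s: 50.32
tcp_pos: [540.2, -43.9, -16.6]
tool_rot: [0.0, 0.67, 0.743, 0.0]
contact_force: [-2.3, 0.4, 7.0]
gripper_width: 36.2
grasp_force: 30.7
```

Request:
play_rows(plan=[[[0,0,0],0],[[0,0,0],0],[[0,0,0],0],[[0,0,0],0],[[0,0,0],0]], gripper=0.54)

```text
time_s: 50.73
tcp_pos: [539.7, -43.8, -17.6]
tool_rot: [-0.0, 0.67, 0.743, -0.0]
contact_force: [-0.3, -1.1, -0.5]
gripper_width: 45.9
grasp_force: 0.0
```

Request:
play_rows(plan=[[[0,0,-10],0],[[0,0,-30],0],[[0,0,-60],0],[[0,0,-90],0],[[0,0,-118],0]])

```text
time_s: 51.15
tcp_pos: [539.8, -43.8, 102.7]
tool_rot: [0.0, 0.67, 0.743, 0.0]
contact_force: [-0.2, 0.6, -0.4]
gripper_width: 46.0
grasp_force: 0.0
```

Request:
play_rows(plan=[[[25,4,0],0],[[65,11,0],0],[[105,19,0],0],[[145,26,0],0],[[185,33,0],0]])

```text
time_s: 51.57
tcp_pos: [553.7, 145.3, 101.7]
tool_rot: [0.0, 0.67, 0.742, 0.0]
contact_force: [1.1, -0.1, -0.3]
gripper_width: 46.0
grasp_force: 0.0
```

Request:
play_rows(plan=[[[40,7,0],0],[[80,14,0],0],[[120,21,0],0],[[160,28,0],0],[[200,35,0],0]])

```text
time_s: 51.98
tcp_pos: [567.6, 348.3, 101.5]
tool_rot: [0.0, 0.67, 0.743, 0.0]
contact_force: [0.7, -1.0, 0.8]
gripper_width: 46.1
grasp_force: 0.0
```

Request:
play_rows(plan=[[[28,5.2,0],0],[[28,5.2,0],0],[[28,5.2,0],0],[[28,5.2,0],0],[[28,5.2,0],0]], gripper=0.56)

```text
time_s: 52.4
tcp_pos: [570.1, 373.3, 100.7]
tool_rot: [0.0, 0.67, 0.742, -0.0]
contact_force: [0.2, 0.4, 0.1]
gripper_width: 47.9
grasp_force: 0.0
```

Request:
play_rows(plan=[[[0,0,0],0],[[0,0,0],0],[[0,0,0],0],[[0,0,0],0],[[0,0,0],0]])

```text
time_s: 52.82
tcp_pos: [570.2, 374.2, 100.7]
tool_rot: [0.0, 0.67, 0.742, 0.0]
contact_force: [-0.3, 0.3, 0.2]
gripper_width: 47.9
grasp_force: 0.0
```

Run:
```python
from h import *
P=toolR()[0]; print(P)
for l,w in findl("w16"): print(go([w[0],w[1],-23.5],.105))
```

```text
[570.19200509 374.16147511 100.67978235]
w16 [134.6 144.7] 57 56 [465.3 410.7  18. ]
w16 [282.9 155.1] 55 57 [566.4 414.   18. ]
([np.float64(47.0), np.float64(-100.6), np.float64(124.2)], np.float64(-0.002))
([np.float64(39.9), np.float64(0.3), np.float64(124.2)], np.float64(-0.002))
```

Request:
play_rows(plan=[[[13,0,20],0],[[26,0,45],0],[[39.7,0.2,75],0],[[39.7,0.2,90],0],[[39.7,0.2,90],0]])

```text
time_s: 53.28
tcp_pos: [562.5, 412.6, 5.4]
tool_rot: [-0.001, 0.669, 0.743, -0.004]
contact_force: [-0.5, -0.2, 0.1]
gripper_width: 48.0
grasp_force: 0.0
```

Request:
play_rows(plan=[[[0,0,10],0],[[0,0,20],0],[[0,0,30],0],[[0,0,33.8],0],[[0,0,33.8],0]])

```text
time_s: 53.7
tcp_pos: [565.6, 413.3, -24.3]
tool_rot: [-0.0, 0.67, 0.742, -0.001]
contact_force: [-0.3, 0.5, -0.1]
gripper_width: 48.0
grasp_force: 0.0
```

Request:
play_rows(plan=[[[0,0,0],0],[[0,0,0],0],[[0,0,0],0],[[0,0,0],0],[[0,0,0],0]])

```text
time_s: 54.12
tcp_pos: [566.4, 414.2, -22.7]
tool_rot: [0.0, 0.67, 0.743, 0.0]
contact_force: [-0.6, -0.3, 0.7]
gripper_width: 47.9
grasp_force: 0.0
```

Request:
play_rows(plan=[[[0,0,0],0],[[0,0,0],0],[[0,0,0],0],[[0,0,0],0],[[0,0,0],0]], gripper=0, force=30)

```text
time_s: 54.53
tcp_pos: [566.5, 414.3, -22.6]
tool_rot: [0.0, 0.67, 0.743, 0.0]
contact_force: [-0.3, -0.1, 5.1]
gripper_width: 36.3
grasp_force: 30.2
```

Request:
play_rows(plan=[[[0,0,-10],0],[[0,0,-30],0],[[0,0,-60],0],[[0,0,-85],0],[[0,0,-100],0]])

```text
time_s: 54.95
tcp_pos: [567.4, 414.7, 80.4]
tool_rot: [0.001, 0.67, 0.743, 0.002]
contact_force: [0.8, 0.4, -0.4]
gripper_width: 36.5
grasp_force: 30.0
```

Request:
play_rows(plan=[[[-20,-3,0],0],[[-55,-8,0],0],[[-95,-13,0],0],[[-135,-19,0],0],[[-175,-25,0],0]])

```text
time_s: 55.37
tcp_pos: [558.4, 235.9, 76.5]
tool_rot: [-0.0, 0.669, 0.743, -0.0]
contact_force: [0.1, -0.6, 0.2]
gripper_width: 36.1
grasp_force: 30.1
```

Request:
play_rows(plan=[[[-40,-6,0],0],[[-80,-11,0],0],[[-120,-17,0],0],[[-160,-22,0],0],[[-200,-28,0],0]])

```text
time_s: 55.78
tcp_pos: [551.4, 33.8, 76.8]
tool_rot: [-0.0, 0.67, 0.743, -0.0]
contact_force: [1.0, -0.4, -1.3]
gripper_width: 36.0
grasp_force: 30.1
```

Request:
play_rows(plan=[[[-40,-6,0],0],[[-80,-11,0],0],[[-115,-16,0],0],[[-147.5,-20.5,0],0],[[-147.5,-20.5,0],0]])

```text
time_s: 56.2
tcp_pos: [546.8, -119.1, 77.1]
tool_rot: [0.001, 0.672, 0.741, -0.001]
contact_force: [0.6, 0.6, 0.2]
gripper_width: 36.1
grasp_force: 30.1
```

Request:
play_rows(plan=[[[0,0,0],0],[[0,0,15],0],[[0,0,35],0],[[0,0,50],0],[[0,0,50],0]])

```text
time_s: 56.62
tcp_pos: [544.0, -110.6, 23.4]
tool_rot: [-0.003, 0.669, 0.743, -0.001]
contact_force: [-0.4, 0.7, -1.5]
gripper_width: 36.1
grasp_force: 30.1
```

Request:
play_rows(plan=[[[0,0,0],0],[[0,0,0],0],[[0,0,0],0],[[0,0,0],0],[[0,0,0],0]])

```text
time_s: 57.03
tcp_pos: [547.6, -113.4, 27.8]
tool_rot: [0.001, 0.67, 0.743, 0.0]
contact_force: [-0.6, -0.2, 0.5]
gripper_width: 36.6
grasp_force: 30.1
```

Run:
```python
from h import *
print(toolR()[0],go([*wp(-32,44,-17)],.105),get_state()["contact_force"],get_state()["gripper_width"])
findl("w17",24)
```

```text
[ 547.6083867  -113.37745961   27.7577248 ] ([np.float64(-0.1), np.float64(0.3), np.float64(44.8)], np.float64(-0.0015)) [-0.59013292 -0.15489141  0.48173167] 36.58598118884259
```

Request:
play_rows(plan=[[[-0.1,0.3,10],0],[[-0.1,0.3,20],0],[[-0.1,0.3,30],0],[[-0.1,0.3,35],0],[[-0.1,0.3,35],0]])

```text
time_s: 57.5
tcp_pos: [545.4, -112.6, -10.6]
tool_rot: [-0.002, 0.67, 0.743, -0.001]
contact_force: [-0.1, -0.0, -0.4]
gripper_width: 36.3
grasp_force: 30.1
```

Request:
play_rows(plan=[[[0,0,3],0],[[0,0,6],0],[[0,0,9],0],[[0,0,9],0],[[0,0,9],0]])

```text
time_s: 57.92
tcp_pos: [547.6, -113.5, -16.7]
tool_rot: [0.0, 0.67, 0.743, 0.0]
contact_force: [-1.8, -0.4, 3.8]
gripper_width: 36.0
grasp_force: 30.4
```

Request:
play_rows(plan=[[[0,0,0.3],0],[[0,0,0.3],0],[[0,0,0.3],0],[[0,0,0.3],0],[[0,0,0.3],0]])

```text
time_s: 58.33
tcp_pos: [547.6, -113.5, -16.7]
tool_rot: [0.0, 0.67, 0.743, 0.0]
contact_force: [-2.7, -0.6, 5.8]
gripper_width: 36.1
grasp_force: 30.6
```

Request:
play_rows(plan=[[[0,0,0],0],[[0,0,0],0],[[0,0,0],0],[[0,0,0],0],[[0,0,0],0]], gripper=0.54)

```text
time_s: 58.75
tcp_pos: [547.1, -113.3, -17.7]
tool_rot: [-0.0, 0.67, 0.743, -0.0]
contact_force: [-0.2, -0.5, 0.9]
gripper_width: 45.7
grasp_force: 0.0
```

Request:
play_rows(plan=[[[0,0,-10],0],[[0,0,-30],0],[[0,0,-60],0],[[0,0,-90],0],[[0,0,-118],0]])

```text
time_s: 59.17
tcp_pos: [547.2, -113.3, 102.6]
tool_rot: [0.0, 0.67, 0.743, 0.0]
contact_force: [1.3, -0.4, -0.7]
gripper_width: 46.4
grasp_force: 0.0
```

Request:
play_rows(plan=[[[25,-1,0],0],[[65,-3,0],0],[[105,-5,0],0],[[145,-7,0],0],[[180,-9,0],0]])

```text
time_s: 59.58
tcp_pos: [519.2, 66.8, 101.4]
tool_rot: [0.0, 0.67, 0.743, 0.0]
contact_force: [0.6, 0.5, 0.2]
gripper_width: 46.5
grasp_force: 0.0
```

Request:
play_rows(plan=[[[40,-2,0],0],[[80,-4,0],0],[[120,-6,0],0],[[160,-9,0],0],[[200,-11,0],0]])

```text
time_s: 60.0
tcp_pos: [487.5, 264.5, 101.4]
tool_rot: [0.0, 0.67, 0.743, 0.0]
contact_force: [0.6, -0.2, -0.3]
gripper_width: 46.0
grasp_force: 0.0
```

Request:
play_rows(plan=[[[40,-2,0],0],[[80,-5,0],0],[[111,-7,0],0],[[111,-7,0],0],[[111,-7,0],0]], gripper=0.56)

```text
time_s: 60.42
tcp_pos: [469.0, 373.9, 101.0]
tool_rot: [0.0, 0.668, 0.744, 0.0]
contact_force: [0.3, -0.6, -0.1]
gripper_width: 47.9
grasp_force: 0.0
```

Request:
play_rows(plan=[[[0,0,0],0],[[0,0,0],0],[[0,0,0],0],[[0,0,0],0],[[0,0,0],0]])

```text
time_s: 60.83
tcp_pos: [470.2, 371.4, 100.6]
tool_rot: [0.0, 0.67, 0.742, -0.0]
contact_force: [-0.3, -0.2, 0.2]
gripper_width: 47.6
grasp_force: 0.0
```

Run:
```python
from h import *
P=toolR()[0]; print(P)
for l,w in findl("w18"): print(go([w[0],w[1],-23.5],.105))
```

```text
[470.19888595 371.40157505 100.59779791]
w18 [279.5 156.3] 56 57 [464.2 410.2  18. ]
([np.float64(39.0), np.float64(-2.0), np.float64(124.1)], np.float64(-0.0029))
```

Request:
play_rows(plan=[[[13,0,20],0],[[26,-1,45],0],[[38.8,-2,75],0],[[38.8,-2,90],0],[[38.8,-2,90],0]])

```text
time_s: 61.3
tcp_pos: [460.5, 409.0, 6.0]
tool_rot: [-0.001, 0.669, 0.743, -0.004]
contact_force: [-0.2, -0.7, -0.3]
gripper_width: 48.0
grasp_force: 0.0
```

Request:
play_rows(plan=[[[0,0,10],0],[[0,0,20],0],[[0,0,30],0],[[0,0,33.8],0],[[0,0,33.8],0]])

```text
time_s: 61.72
tcp_pos: [463.3, 410.0, -24.3]
tool_rot: [-0.0, 0.67, 0.743, -0.001]
contact_force: [-0.8, -0.1, 0.1]
gripper_width: 48.0
grasp_force: 0.0
```

Request:
play_rows(plan=[[[0,0,0],0],[[0,0,0],0],[[0,0,0],0],[[0,0,0],0],[[0,0,0],0]])

```text
time_s: 62.13
tcp_pos: [464.1, 410.9, -22.8]
tool_rot: [0.0, 0.67, 0.743, 0.0]
contact_force: [0.1, 0.2, -1.7]
gripper_width: 48.0
grasp_force: 0.0
```

Request:
play_rows(plan=[[[0,0,0],0],[[0,0,0],0],[[0,0,0],0],[[0,0,0],0],[[0,0,0],0]], gripper=0, force=30)

```text
time_s: 62.55
tcp_pos: [464.0, 410.9, -22.8]
tool_rot: [0.0, 0.67, 0.743, 0.0]
contact_force: [-1.0, -1.3, 5.8]
gripper_width: 36.3
grasp_force: 29.9
```

Request:
play_rows(plan=[[[0,0,-10],0],[[0,0,-30],0],[[0,0,-60],0],[[0,0,-85],0],[[0,0,-100],0]])

```text
time_s: 62.97
tcp_pos: [465.0, 411.5, 80.1]
tool_rot: [0.001, 0.67, 0.743, 0.002]
contact_force: [1.7, 0.0, -0.4]
gripper_width: 36.5
grasp_force: 30.1
```

Request:
play_rows(plan=[[[-20,4,0],0],[[-60,10,0],0],[[-100,17,0],0],[[-140,24,0],0],[[-180,31,0],0]])

```text
time_s: 63.38
tcp_pos: [513.2, 233.3, 77.1]
tool_rot: [0.0, 0.669, 0.743, 0.0]
contact_force: [1.7, 0.5, 0.6]
gripper_width: 36.3
grasp_force: 30.1
```

Request:
play_rows(plan=[[[-40,7,0],0],[[-80,14,0],0],[[-120,21,0],0],[[-160,28,0],0],[[-200,35,0],0]])

```text
time_s: 63.8
tcp_pos: [568.8, 37.5, 77.2]
tool_rot: [0.0, 0.67, 0.743, 0.0]
contact_force: [0.8, 1.0, 0.1]
gripper_width: 36.4
grasp_force: 30.1
```

Request:
play_rows(plan=[[[-40,7,0],0],[[-80,14,0],0],[[-115,20,0],0],[[-149.4,26.3,0],0],[[-149.4,26.3,0],0]])

```text
time_s: 64.22
tcp_pos: [612.0, -113.3, 77.6]
tool_rot: [0.002, 0.672, 0.741, -0.0]
contact_force: [-0.7, 0.5, 0.5]
gripper_width: 36.1
grasp_force: 30.1
```

Request:
play_rows(plan=[[[0,0,0],0],[[0,0,15],0],[[0,0,35],0],[[0,0,50],0],[[0,0,50],0]])

```text
time_s: 64.63
tcp_pos: [606.9, -103.7, 23.2]
tool_rot: [-0.003, 0.669, 0.743, -0.001]
contact_force: [-0.6, -0.1, -1.4]
gripper_width: 35.8
grasp_force: 30.1
```

Request:
play_rows(plan=[[[0,0,0],0],[[0,0,0],0],[[0,0,0],0],[[0,0,0],0],[[0,0,0],0]])

```text
time_s: 65.05
tcp_pos: [610.8, -106.5, 27.8]
tool_rot: [0.001, 0.67, 0.743, 0.0]
contact_force: [0.5, -0.2, -0.2]
gripper_width: 36.3
grasp_force: 30.1
```

Run:
```python
from h import *
print(toolR()[0],go([*wp(32,44,-17)],.105),get_state()["contact_force"],get_state()["gripper_width"])
```

```text
[ 610.83081318 -106.49705345   27.77649826] ([np.float64(-0.3), np.float64(0.7), np.float64(44.8)], np.float64(-0.0015)) [ 0.48595849 -0.23280476 -0.1596583 ] 36.26023665729291
```

Request:
play_rows(plan=[[[-0.2,0.5,10],0],[[-0.2,0.5,20],0],[[-0.2,0.5,30],0],[[-0.2,0.5,35],0],[[-0.2,0.5,35],0]])

```text
time_s: 65.47
tcp_pos: [608.7, -105.9, -11.0]
tool_rot: [-0.002, 0.67, 0.743, -0.001]
contact_force: [-0.3, -0.2, -1.0]
gripper_width: 36.0
grasp_force: 30.1
```

Request:
play_rows(plan=[[[0,0,3],0],[[0,0,6],0],[[0,0,9],0],[[0,0,9],0],[[0,0,9],0]])

```text
time_s: 65.88
tcp_pos: [611.1, -106.8, -16.7]
tool_rot: [0.0, 0.67, 0.743, 0.0]
contact_force: [-0.5, 0.1, 2.4]
gripper_width: 36.1
grasp_force: 30.3
```

Request:
play_rows(plan=[[[0,0,0.3],0],[[0,0,0.3],0],[[0,0,0.3],0],[[0,0,0.3],0],[[0,0,0.3],0]])

```text
time_s: 66.3
tcp_pos: [611.1, -106.7, -16.8]
tool_rot: [0.0, 0.67, 0.743, 0.0]
contact_force: [-2.1, -0.2, 5.8]
gripper_width: 36.5
grasp_force: 30.5
```

Request:
play_rows(plan=[[[0,0,0],0],[[0,0,0],0],[[0,0,0],0],[[0,0,0],0],[[0,0,0],0]], gripper=0.54)

```text
time_s: 66.72
tcp_pos: [610.5, -106.5, -17.8]
tool_rot: [-0.0, 0.67, 0.743, -0.0]
contact_force: [-0.0, -0.3, -0.1]
gripper_width: 45.8
grasp_force: 0.0
```

Request:
play_rows(plan=[[[0,0,-10],0],[[0,0,-40],0],[[0,0,-80],0],[[0,0,-120],0],[[0,0,-160],0]])

```text
time_s: 67.13
tcp_pos: [610.3, -106.4, 144.6]
tool_rot: [-0.0, 0.67, 0.743, -0.0]
contact_force: [0.9, -1.1, -0.2]
gripper_width: 46.2
grasp_force: 0.0
```

Request:
play_rows(plan=[[[10,-10,0],0],[[20,-20,0],0],[[35,-32,0],0],[[35,-32,0],0],[[35,-32,0],0]])

```text
time_s: 67.55
tcp_pos: [575.1, -74.6, 143.2]
tool_rot: [0.0, 0.669, 0.743, 0.0]
contact_force: [-0.2, 0.4, 1.0]
gripper_width: 46.4
grasp_force: 0.0
```

Run:
```python
from h import *
im,K,T=snap("wrist","w19"); print(toolR()[0])
hsv=cv2.cvtColor(im,cv2.COLOR_BGR2HSV)
g=cv2.cvtColor(im,cv2.COLOR_BGR2GRAY)
for a in(-32,32):
  for b in(44,114):
    p=proj(K,T,[wp(a,b,24)])[0]; x,y=p.round().astype(int); c=g[y-32:y+33,x-32:x+33]
    h=cv2.HoughCircles(cv2.resize(c,None,fx=4,fy=4,interpolation=cv2.INTER_CUBIC),cv2.HOUGH_GRADIENT,1,30,param1=80,param2=15,minRadius=60,maxRadius=90)
    d=g[y-6:y+7,x-6:x+7]; i=np.unravel_index(d.argmin(),d.shape)
    print((a,b),p.round(1),"centre gray min",d.min(),"wick at",atz(K,T,(x-6+i[1],y-6+i[0]),24)[:2].round(1)-wp(a,b,0)[:2].round(1),"median",np.median(d), None if h is None else [(q/4).round(1).tolist() for q in h[0][:2]])
```

```text
[575.62248436 -75.14592809 143.19467123]
(-32, 44) [245.3 240.4] centre gray min 117 wick at [-0.9 -2.4] median 254.0 [[32.599998474121094, 32.400001525878906, 22.100000381469727], [39.099998474121094, 27.600000381469727, 21.0]]
(-32, 114) [242.6 156.5] centre gray min 130 wick at [-0.4 -1.9] median 254.0 [[39.900001525878906, 30.899999618530273, 21.200000762939453], [27.399999618530273, 26.100000381469727, 21.5]]
(32, 44) [321.7 240.3] centre gray min 98 wick at [-0.3 -2.5] median 254.0 [[29.600000381469727, 33.599998474121094, 21.0], [21.100000381469727, 28.100000381469727, 20.399999618530273]]
(32, 114) [324.2 156.4] centre gray min 87 wick at [-0.8 -1.4] median 246.0 [[26.899999618530273, 31.600000381469727, 22.399999618530273], [35.599998474121094, 26.600000381469727, 22.100000381469727]]
```

Request:
play_rows(plan=[[[20,-14,0],0],[[45,-31,0],0],[[75,-52,0],0],[[105,-73,0],0],[[130,-90,0],0]], gripper=0.45)

```text
time_s: 68.02
tcp_pos: [471.3, 45.8, 142.4]
tool_rot: [-0.0, 0.67, 0.742, -0.0]
contact_force: [-0.0, 0.6, 0.1]
gripper_width: 38.0
grasp_force: 0.0
```

Request:
play_rows(plan=[[[15,-12,0],0],[[34,-25,0],0],[[34,-25,0],0],[[34,-25,0],0],[[34,-25,0],0]])

```text
time_s: 68.43
tcp_pos: [445.1, 75.7, 142.9]
tool_rot: [0.001, 0.67, 0.743, 0.0]
contact_force: [-0.5, -0.1, 0.2]
gripper_width: 38.3
grasp_force: 0.0
```

Request:
play_rows(plan=[[[0,0,0],0],[[0,0,0],0],[[0,0,0],0],[[0,0,0],0],[[0,0,0],0]])

```text
time_s: 68.85
tcp_pos: [444.1, 75.9, 142.3]
tool_rot: [-0.0, 0.67, 0.742, -0.0]
contact_force: [0.3, 0.2, -0.2]
gripper_width: 38.9
grasp_force: 0.0
```

Run:
```python
from h import *
im,K,T=snap("wrist","w20"); print(toolR()[0])
g=(im.min(axis=2)>150).astype(np.uint8)
n,l,s,c=cv2.connectedComponentsWithStats(g)
p=proj(K,T,[[435.5,155.4,8]])[0]; print("expected centre px",p)
for i in range(1,n):
    if s[i,4]>1500:
        q=np.argwhere(l==i)[:,::-1]; w=np.array([atz(K,T,a,8)[:2] for a in q[::3]]).astype(np.float32); rc=cv2.minAreaRect(w); print(s[i],rc)
```

```text
[444.01053084  76.01984324 142.31091692]
expected centre px [281.96710287  95.76421371]
[  199     0   167   212 14590] ((437.11285400390625, 141.9002685546875), (123.78852844238281, 161.62525939941406), 5.8613200187683105)
[  431     0   129   155 15101] ((606.6889038085938, 184.71417236328125), (100.25828552246094, 112.34622192382812), 4.459400177001953)
[ 137  253   61   53 2203] ((346.2157897949219, -14.026512145996094), (51.6226921081543, 50.91593551635742), 50.02367401123047)
[ 370  283  141   22 2605] ((598.6898803710938, -2.1775684356689453), (130.04180908203125, 21.4986515045166), 5.871532440185547)
```

Request:
play_rows(plan=[[[25,0,15],0],[[55,0,40],0],[[80,0,75],0],[[80,0,110],0],[[80,0,135],0]])

```text
time_s: 69.32
tcp_pos: [434.0, 157.0, 4.9]
tool_rot: [-0.001, 0.669, 0.744, -0.001]
contact_force: [-1.0, 0.2, -0.8]
gripper_width: 38.4
grasp_force: 0.0
```

Request:
play_rows(plan=[[[0,0,8],0],[[0,0,16],0],[[0,0,24],0],[[0,0,30],0],[[0,0,30],0]])

```text
time_s: 69.73
tcp_pos: [436.1, 155.5, -22.6]
tool_rot: [0.0, 0.67, 0.742, 0.0]
contact_force: [-0.8, -0.9, 0.4]
gripper_width: 38.4
grasp_force: 0.0
```

Request:
play_rows(plan=[[[0,0,3],0],[[0,0,6],0],[[0,0,8],0],[[0,0,8],0],[[0,0,8],0]])

```text
time_s: 70.15
tcp_pos: [435.8, 155.8, -30.5]
tool_rot: [0.0, 0.67, 0.743, 0.0]
contact_force: [-0.5, -0.4, 0.6]
gripper_width: 38.4
grasp_force: 0.0
```

Run:
```python
from h import *
print(toolR()[0],go([435.6,155.6,-31],.1035),get_state()["contact_force"])
```

```text
[435.76806302 155.80929427 -30.48985357] ([np.float64(-0.2), np.float64(-0.2), np.float64(0.5)], np.float64(-0.0002)) [-0.45046285 -0.35443818  0.62216494]
```

Request:
play_rows(plan=[[[0,0,0],0],[[0,0,0],0],[[0,0,0],0],[[0,0,0],0],[[0,0,0],0]], gripper=0, force=80)

```text
time_s: 70.57
tcp_pos: [436.0, 155.9, -30.0]
tool_rot: [0.0, 0.67, 0.743, 0.0]
contact_force: [-2.8, -0.7, 5.1]
gripper_width: 21.0
grasp_force: 78.4
```

Request:
play_rows(plan=[[[0,0,-5],0],[[0,0,-20],0],[[0,0,-45],0],[[0,0,-75],0],[[0,0,-110],0]])

```text
time_s: 70.98
tcp_pos: [433.6, 155.6, 79.2]
tool_rot: [-0.001, 0.67, 0.743, -0.002]
contact_force: [0.5, -0.7, -3.1]
gripper_width: 21.0
grasp_force: 79.0
```

Request:
play_rows(plan=[[[-15,7,-10],0],[[-40,19,-10],0],[[-65,31,-10],0],[[-95,45,-10],0],[[-122,57.5,-10],0]])

```text
time_s: 71.4
tcp_pos: [505.7, 39.2, 89.6]
tool_rot: [0.0, 0.669, 0.743, -0.0]
contact_force: [0.5, -0.3, -3.8]
gripper_width: 20.9
grasp_force: 79.0
```

Request:
play_rows(plan=[[[-25,12,0],0],[[-55,26,0],0],[[-85,40,0],0],[[-110,52,0],0],[[-122.6,57.8,0],0]])

```text
time_s: 71.82
tcp_pos: [576.8, -78.7, 89.4]
tool_rot: [0.001, 0.67, 0.742, -0.0]
contact_force: [-0.3, 0.1, -2.2]
gripper_width: 20.9
grasp_force: 79.0
```

Request:
play_rows(plan=[[[0,0,0],0],[[0,0,10],0],[[0,0,20],0],[[0,0,30],0],[[0,0,40],0]])

```text
time_s: 72.23
tcp_pos: [574.2, -74.0, 47.6]
tool_rot: [-0.001, 0.669, 0.743, -0.0]
contact_force: [0.1, 0.4, -2.8]
gripper_width: 21.0
grasp_force: 79.1
```

Request:
play_rows(plan=[[[0,0,0],0],[[0,0,0],0],[[0,0,0],0],[[0,0,0],0],[[0,0,0],0]])

```text
time_s: 72.65
tcp_pos: [576.1, -75.7, 50.1]
tool_rot: [0.001, 0.67, 0.743, 0.0]
contact_force: [-0.1, 0.1, -3.2]
gripper_width: 21.5
grasp_force: 79.0
```

Run:
```python
from h import *
s=get_state();P=toolR()[0];print(P,s["gripper_width"],s["contact_force"],go([576.1,-75.3,21.5],.105))
im,K,T=snap("wrist","w21")
z=P[2]+30.5+8
g=(im.min(axis=2)>150).astype(np.uint8)
# far end edge of grate along centreline in warmer frame
def prof(z,axis):
    pass
for a in (-58,0,58):
    ts=np.arange(150,200,.5); px=proj(K,T,[wp(a,t,z) for t in ts]); v=[int(im[int(round(y)),int(round(x))].min()) if 0<=y<420 and 0<=x<560 else -1 for x,y in px]
    print(a,[ (float(t),vv) for t,vv in zip(ts,v)][36:64:2])
for b in (120,150):
    ts=np.arange(-75,75,.5); px=proj(K,T,[wp(t,b,z) for t in ts]); v=np.array([int(im[int(round(y)),int(round(x))].min()) for x,y in px]); d=np.diff(v); i=np.where(abs(d)>45)[0]; print(b,[(float(ts[j]),int(d[j])) for j in i])
```

```text
[576.14800116 -75.70402258  50.08221298] 21.460143637965096 [-0.06560857  0.14654748 -3.20716801] ([np.float64(0.4), np.float64(-0.0), np.float64(28.6)], np.float64(-0.0016))
-58 [(168.0, 237), (169.0, 238), (170.0, 237), (171.0, 237), (172.0, 237), (173.0, 211), (174.0, 137), (175.0, 134), (176.0, 136), (177.0, 138), (178.0, 135), (179.0, 137), (180.0, 75), (181.0, 47)]
0 [(168.0, 200), (169.0, 200), (170.0, 198), (171.0, 198), (172.0, 222), (173.0, 50), (174.0, 119), (175.0, 117), (176.0, 117), (177.0, 116), (178.0, 119), (179.0, 115), (180.0, 91), (181.0, 46)]
58 [(168.0, 200), (169.0, 198), (170.0, 201), (171.0, 201), (172.0, 210), (173.0, 173), (174.0, 105), (175.0, 108), (176.0, 109), (177.0, 108), (178.0, 107), (179.0, 109), (180.0, 73), (181.0, 42)]
120 [(-61.5, 177), (-54.5, -55), (-54.0, -55), (-49.0, 84), (-48.5, 88), (-47.0, -110), (-45.5, 51), (-45.0, 60), (-38.0, -95), (-34.0, 66), (34.0, -77), (39.0, 58), (44.0, -87), (46.0, 59), (48.0, -100), (53.0, 58), (60.5, -53), (61.0, -81)]
150 [(-61.5, 156), (-54.5, -46), (-53.5, -57), (-49.0, 66), (-11.5, 53), (11.5, -70), (61.0, -128)]
```

Request:
play_rows(plan=[[[0.7,0,4],0],[[0.7,0,9],0],[[0.7,0,14],0],[[0.7,0,19],0],[[0.7,0,19],0]])

```text
time_s: 73.12
tcp_pos: [574.3, -74.5, 28.7]
tool_rot: [-0.001, 0.67, 0.743, -0.001]
contact_force: [0.4, 0.4, -2.5]
gripper_width: 20.9
grasp_force: 79.0
```

Request:
play_rows(plan=[[[0,0,1],0],[[0,0,3],0],[[0,0,5],0],[[0,0,5],0],[[0,0,5],0]])

```text
time_s: 73.53
tcp_pos: [575.5, -74.9, 25.3]
tool_rot: [-0.0, 0.67, 0.743, -0.0]
contact_force: [-0.4, 0.1, -2.5]
gripper_width: 20.9
grasp_force: 79.0
```

Request:
play_rows(plan=[[[0,0,1],0],[[0,0,2],0],[[0,0,2.5],0],[[0,0,2.5],0],[[0,0,2.5],0]])

```text
time_s: 73.95
tcp_pos: [575.5, -74.9, 22.8]
tool_rot: [-0.0, 0.67, 0.743, -0.0]
contact_force: [1.1, 1.1, -3.3]
gripper_width: 20.9
grasp_force: 79.0
```

Request:
play_rows(plan=[[[0,0,1],0],[[0,0,1],0],[[0,0,1],0],[[0,0,1],0],[[0,0,1],0]])

```text
time_s: 74.37
tcp_pos: [575.7, -75.0, 22.1]
tool_rot: [0.0, 0.67, 0.743, 0.0]
contact_force: [0.7, 0.3, -2.1]
gripper_width: 20.9
grasp_force: 79.2
```

Request:
play_rows(plan=[[[0,0,0.7],0],[[0,0,0.7],0],[[0,0,0.7],0],[[0,0,0.7],0],[[0,0,0.7],0]])

```text
time_s: 74.78
tcp_pos: [575.7, -75.0, 22.0]
tool_rot: [0.0, 0.67, 0.743, 0.0]
contact_force: [-1.8, 1.4, 6.1]
gripper_width: 21.3
grasp_force: 80.0
```

Request:
play_rows(plan=[[[0,0,-0.5],0],[[0,0,-0.5],0],[[0,0,-0.5],0],[[0,0,-0.5],0],[[0,0,-0.5],0]], gripper=0.45)

```text
time_s: 75.2
tcp_pos: [575.5, -74.9, 21.6]
tool_rot: [-0.0, 0.67, 0.743, -0.0]
contact_force: [0.3, -1.4, -0.4]
gripper_width: 38.9
grasp_force: 0.0
```

Request:
play_rows(plan=[[[0,0,-10],0],[[0,0,-35],0],[[0,0,-70],0],[[0,0,-105],0],[[0,0,-135],0]])

```text
time_s: 75.62
tcp_pos: [575.9, -75.0, 159.7]
tool_rot: [0.001, 0.67, 0.743, 0.0]
contact_force: [1.4, 0.5, 0.3]
gripper_width: 38.2
grasp_force: 0.0
```

Request:
play_rows(plan=[[[0,0,0],0],[[0,0,0],0],[[0,0,0],0],[[0,0,0],0],[[0,0,0],0]])

```text
time_s: 76.03
tcp_pos: [574.4, -74.5, 154.9]
tool_rot: [-0.001, 0.67, 0.743, -0.001]
contact_force: [0.1, -1.1, 0.1]
gripper_width: 38.4
grasp_force: 0.0
```

Run:
```python
from h import *
P=toolR()[0];print(P)
im,K,T=snap("wrist","w22")
for b in (60,79,120,150):
    ts=np.arange(-75,75,.5); px=proj(K,T,[wp(t,b,60) for t in ts]); v=np.array([int(im[int(round(y)),int(round(x))].min()) for x,y in px]); d=np.diff(v); i=np.where(abs(d)>45)[0]; print(b,[(float(ts[j]),int(d[j])) for j in i])
for a in (-40,0,40):
    ts=np.arange(-25,188,.5); px=proj(K,T,[wp(a,t,60) for t in ts]); v=np.array([int(im[int(round(y)),int(round(x))].min()) for x,y in px]); d=np.diff(v); i=np.where(abs(d)>40)[0]; print(a,[(float(ts[j]),int(d[j])) for j in i])
```

```text
[574.36349172 -74.53683358 154.94833326]
60 [(-65.0, 80), (-64.0, 60), (-55.0, -97), (-53.5, 82), (-52.0, -84), (-50.5, 68), (-45.0, -50), (-44.0, -68), (-42.5, 62), (-42.0, 69), (11.0, -49), (41.5, -93), (43.0, 50), (43.5, 47), (48.0, -46), (49.0, -72), (50.5, 65), (52.0, -99), (52.5, 47), (53.5, 83), (63.5, -91)]
79 [(-65.0, 90), (-64.5, 93), (-55.5, -51), (-54.5, -64), (-54.0, 85), (-48.5, -103), (-44.0, 63), (-41.0, -69), (-38.0, 46), (-37.5, 68), (36.0, -82), (40.5, 58), (45.0, -67), (46.5, 63), (47.0, 75), (51.5, -57), (53.0, 78), (60.5, -55), (63.5, -87)]
120 [(-65.0, 85), (-64.5, 85), (-55.0, -60), (-54.5, -91), (-53.5, 58), (-53.0, 87), (-51.5, -69), (-46.0, 87), (-45.0, 74), (44.0, -49), (44.5, -75), (51.0, 46), (51.5, -51), (53.0, 60), (63.0, -70), (64.0, -55)]
150 [(-62.5, 56), (-62.0, 57), (-55.0, -82), (-54.0, -47), (-12.5, 67), (11.0, -110), (53.5, 66), (61.0, -90)]
-40 [(-16.0, 101), (-12.5, -42), (32.0, 61), (33.0, 112), (39.0, -67), (43.0, 53), (43.5, -60), (44.0, 72), (51.5, -44), (52.0, -45), (54.5, 54), (79.5, 71), (100.0, -75), (105.0, 44), (162.0, 95), (162.5, 41), (173.5, -107), (178.0, 50), (186.0, -54)]
0 [(-20.0, -43), (-16.0, 119), (173.0, -85), (177.0, -44), (177.5, 49)]
40 [(33.0, 52), (38.0, -49), (40.5, 59), (43.0, -76), (44.5, 60), (56.0, 42), (66.5, -58), (79.0, 82), (99.5, -41), (103.5, 46), (128.5, -54), (161.5, 67), (162.0, 48), (173.0, -99), (174.0, -41), (185.5, -48)]
```

Request:
play_rows(plan=[[[-20,-11,-5],0],[[-40,-23,-10],0],[[-60,-34,-10],0],[[-80,-45,-10],0],[[-98.5,-56,-10],0]], gripper=0.65)

```text
time_s: 76.5
tcp_pos: [529.1, -179.4, 165.8]
tool_rot: [-0.001, 0.67, 0.743, -0.0]
contact_force: [0.3, -0.8, 0.0]
gripper_width: 55.3
grasp_force: 0.0
```

Request:
play_rows(plan=[[[-20,-11,0],-0.1],[[-40,-23,0],-0.2],[[-60,-34,0],-0.3],[[-80,-45,0],-0.4],[[-98.5,-56.2,0],-0.5]])

```text
time_s: 76.92
tcp_pos: [483.3, -283.2, 165.7]
tool_rot: [-0.001, 0.463, 0.886, 0.0]
contact_force: [0.1, -0.3, 0.4]
gripper_width: 55.7
grasp_force: 0.0
```

Request:
play_rows(plan=[[[0,0,0],-0.12],[[0,0,0],-0.24],[[0,0,0],-0.36],[[0,0,0],-0.48],[[0,0,0],-0.6]])

```text
time_s: 77.33
tcp_pos: [483.7, -282.2, 165.6]
tool_rot: [-0.001, 0.18, 0.984, 0.001]
contact_force: [0.2, -0.4, -0.3]
gripper_width: 55.6
grasp_force: 0.0
```

Request:
play_rows(plan=[[[0,0,0],-0.12],[[0,0,0],-0.24],[[0,0,0],-0.36],[[0,0,0],-0.48],[[0,0,0],-0.597]])

```text
time_s: 77.75
tcp_pos: [483.8, -282.0, 165.6]
tool_rot: [-0.001, -0.117, 0.993, 0.001]
contact_force: [0.2, 0.5, -1.2]
gripper_width: 55.4
grasp_force: 0.0
```

Request:
play_rows(plan=[[[0,0,0],0],[[0,0,0],0],[[0,0,0],0],[[0,0,0],0],[[0,0,0],0]])

```text
time_s: 78.17
tcp_pos: [484.2, -282.3, 166.5]
tool_rot: [-0.0, -0.114, 0.994, 0.0]
contact_force: [-0.8, 0.3, 0.1]
gripper_width: 55.7
grasp_force: 0.0
```

Run:
```python
from h import *
P=toolR()[0];print(P,go([484.4,-282.9,58],1.802))
im,K,T=snap("wrist","w23"); hsv=cv2.cvtColor(im,cv2.COLOR_BGR2HSV); m=cv2.inRange(hsv,(8,80,60),(30,255,255)); 
u=np.array([np.cos(1.802-np.pi/2),np.sin(1.802-np.pi/2)])
e=proj(K,T,[[*(np.array([594,-256.4])-156*u),108],[*(np.array([594,-256.4])-115*u),110]]);print(e)
x,y=e[0].astype(int); m[:max(0,y-25)]=0; m[:,:x-40]=0;m[:,x+40:]=0; q=np.argwhere(m)[:,::-1].astype(np.float32); print(len(q),q.min(0),q.max(0),cv2.minAreaRect(q))
```

```text
[ 484.16406122 -282.34836695  166.51400081] ([np.float64(-0.1), np.float64(-0.6), np.float64(108.5)], np.float64(-0.0032))
[[280.957527   153.90167294]
 [281.25129249 218.04760616]]
4047 [265. 155.] [297. 396.] ((281.0, 275.5), (241.0, 32.0), 90.0)
```

Request:
play_rows(plan=[[[0,-0.5,20],-0.003],[[0,-0.5,45],-0.003],[[0,-0.5,70],-0.003],[[0,-0.5,85],-0.003],[[0,-0.5,85],-0.003]])

```text
time_s: 78.63
tcp_pos: [482.0, -280.9, 77.9]
tool_rot: [-0.002, -0.116, 0.993, 0.003]
contact_force: [-0.5, -0.1, -0.6]
gripper_width: 55.3
grasp_force: 0.0
```

Request:
play_rows(plan=[[[0,0,8],0],[[0,0,16],0],[[0,0,23],0],[[0,0,23],0],[[0,0,23],0]])

```text
time_s: 79.05
tcp_pos: [484.4, -282.9, 58.7]
tool_rot: [-0.0, -0.116, 0.993, 0.0]
contact_force: [0.1, -0.1, -0.2]
gripper_width: 55.3
grasp_force: 0.0
```

Request:
play_rows(plan=[[[0,0,0],0],[[0,0,0],0],[[0,0,0],0],[[0,0,0],0],[[0,0,0],0]])

```text
time_s: 79.47
tcp_pos: [484.5, -283.0, 59.0]
tool_rot: [0.0, -0.116, 0.993, -0.0]
contact_force: [-0.3, 0.3, 0.4]
gripper_width: 55.8
grasp_force: 0.0
```

Request:
play_rows(plan=[[[0,0,0],0],[[0,0,0],0],[[0,0,0],0],[[0,0,0],0],[[0,0,0],0]], gripper=0, force=60)

```text
time_s: 79.88
tcp_pos: [484.4, -283.0, 58.9]
tool_rot: [0.0, -0.116, 0.993, -0.0]
contact_force: [-1.0, 0.2, 2.0]
gripper_width: 19.0
grasp_force: 59.2
```

Run:
```python
from h import *
P,R=toolR(); s=get_state(); print(P,s["contact_force"],s["gripper_width"],s["grasp_force"])
print((R.T@np.array([576.1-594.2,-75.3+256.4,0])).round(1))
```

```text
[ 484.38243822 -283.00307771   58.88283791] [-1.04343581  0.19360716  1.95395776] 19.017509626381106 59.196465611457825
[-24.1 180.4  -0. ]
```

Request:
play_rows(plan=[[[-0.2,1.5,0],0],[[-0.7,5,0],0],[[-1.2,9,0],0],[[-1.7,13,0],0],[[-2.3,17,0],0]])

```text
time_s: 80.3
tcp_pos: [482.8, -265.9, 58.9]
tool_rot: [0.0, -0.116, 0.993, -0.0]
contact_force: [1.8, -4.6, 0.9]
gripper_width: 18.7
grasp_force: 59.1
```

Request:
play_rows(plan=[[[-0.5,4,0],0],[[-1.1,8,0],0],[[-1.6,12,0],0],[[-2.1,16,0],0],[[-2.7,20,0],0]])

```text
time_s: 80.72
tcp_pos: [480.8, -245.5, 58.9]
tool_rot: [0.0, -0.116, 0.993, -0.0]
contact_force: [0.9, -5.0, 1.3]
gripper_width: 19.1
grasp_force: 59.2
```

Request:
play_rows(plan=[[[-0.5,4,0],0],[[-1.1,8,0],0],[[-1.6,12,0],0],[[-2.1,16,0],0],[[-2.7,20,0],0]])

```text
time_s: 81.13
tcp_pos: [478.8, -225.5, 58.9]
tool_rot: [0.0, -0.116, 0.993, -0.0]
contact_force: [0.4, -5.7, 1.5]
gripper_width: 18.9
grasp_force: 59.4
```

Request:
play_rows(plan=[[[-0.5,4,0],0],[[-1.1,8,0],0],[[-1.6,12,0],0],[[-2.1,16,0],0],[[-2.7,20,0],0]])

```text
time_s: 81.55
tcp_pos: [476.8, -205.4, 58.9]
tool_rot: [0.0, -0.116, 0.993, -0.0]
contact_force: [0.9, -6.1, 1.8]
gripper_width: 19.2
grasp_force: 59.4
```

Request:
play_rows(plan=[[[-0.5,4,0],0],[[-1.1,8,0],0],[[-1.6,12,0],0],[[-2.1,16,0],0],[[-2.7,20,0],0]])

```text
time_s: 81.97
tcp_pos: [474.8, -185.4, 58.9]
tool_rot: [0.0, -0.116, 0.993, -0.0]
contact_force: [0.8, -5.7, 2.3]
gripper_width: 18.6
grasp_force: 59.4
```

Request:
play_rows(plan=[[[-0.5,4,0],0],[[-1.1,8,0],0],[[-1.6,12,0],0],[[-2.1,16,0],0],[[-2.7,20,0],0]])

```text
time_s: 82.38
tcp_pos: [472.8, -165.2, 58.8]
tool_rot: [0.0, -0.116, 0.993, -0.0]
contact_force: [0.3, -4.9, 1.8]
gripper_width: 19.2
grasp_force: 59.4
```

Request:
play_rows(plan=[[[-0.5,4,0],0],[[-1.1,8,0],0],[[-1.6,12,0],0],[[-2.1,16,0],0],[[-2.7,20,0],0]])

```text
time_s: 82.8
tcp_pos: [470.7, -145.1, 58.8]
tool_rot: [-0.0, -0.116, 0.993, -0.0]
contact_force: [0.4, -5.8, 2.8]
gripper_width: 18.9
grasp_force: 59.4
```

Request:
play_rows(plan=[[[-0.5,4,0],0],[[-1.1,8,0],0],[[-1.6,12,0],0],[[-2.1,16,0],0],[[-2.7,20,0],0]])

```text
time_s: 83.22
tcp_pos: [468.7, -125.0, 58.8]
tool_rot: [-0.0, -0.116, 0.993, -0.0]
contact_force: [0.7, -4.9, 1.8]
gripper_width: 18.9
grasp_force: 59.5
```

Request:
play_rows(plan=[[[-0.6,4.5,0],0],[[-1.2,9,0],0],[[-1.8,13.5,0],0],[[-2.3,18,0],0],[[-2.9,22,0],0]])

```text
time_s: 83.63
tcp_pos: [466.5, -102.7, 58.8]
tool_rot: [0.0, -0.116, 0.993, -0.0]
contact_force: [0.4, -4.6, 2.5]
gripper_width: 18.9
grasp_force: 59.6
```

Request:
play_rows(plan=[[[0,1,0],0],[[0,1.4,0],0],[[0,1.4,0],0],[[0,1.4,0],0],[[0,1.4,0],0]])

```text
time_s: 84.05
tcp_pos: [466.3, -101.6, 58.8]
tool_rot: [0.0, -0.116, 0.993, 0.0]
contact_force: [0.0, -3.2, 4.3]
gripper_width: 19.3
grasp_force: 59.7
```

Run:
```python
from h import *
P,R=toolR(); s=get_state(); print(P,s["contact_force"],s["torque"],s["gripper_width"],s["grasp_force"])
im,K,T=snap("top","t3")
hsv=cv2.cvtColor(im,cv2.COLOR_BGR2HSV); m=cv2.inRange(hsv,(8,80,60),(30,255,255)); x,y=proj(K,T,[[577,-75,152]])[0].astype(int)
q=np.argwhere(m[y-12:y+13,x-12:x+13])[:,::-1]; c=q.mean(0)+[x-12,y-12]; print("knob, corrected",c,len(q),atz(K,T,c,152)-[2.5,-2.4,0])
```

```text
[ 466.29041583 -101.6107633    58.7741367 ] [ 0.02374782 -3.16062174  4.34043021] [-0.46216257 -0.17206889 -0.35190443] 19.25198662273611 59.66022849082947
knob, corrected [312.8  201.52] 25 [576.00006063 -75.12164147 152.        ]
```

Request:
play_rows(plan=[[[0,0,-0.2],0],[[0,0,-0.2],0],[[0,0,-0.2],0],[[0,0,-0.2],0],[[0,0,-0.2],0]], gripper=0.65)

```text
time_s: 84.52
tcp_pos: [465.7, -101.4, 58.5]
tool_rot: [-0.001, -0.116, 0.993, 0.0]
contact_force: [-0.2, -0.9, 0.3]
gripper_width: 55.8
grasp_force: 0.0
```

Request:
play_rows(plan=[[[0,0,-15],0],[[0,0,-45],0],[[0,0,-85],0],[[0,0,-125],0],[[0,0,-165],0]])

```text
time_s: 84.93
tcp_pos: [465.5, -101.3, 225.3]
tool_rot: [-0.001, -0.116, 0.993, 0.0]
contact_force: [0.3, -1.0, -0.5]
gripper_width: 55.4
grasp_force: 0.0
```

Request:
play_rows(plan=[[[20,0,-30],0],[[40,0,-50],0],[[60,0,-50],0],[[60,0,-50],0],[[60,0,-50],0]])

```text
time_s: 85.35
tcp_pos: [407.6, -115.7, 274.1]
tool_rot: [0.0, -0.115, 0.993, -0.0]
contact_force: [-0.2, 0.8, 0.2]
gripper_width: 55.5
grasp_force: 0.0
```

Request:
play_rows(plan=[[[0,0,0],0],[[0,0,0],0],[[0,0,0],0],[[0,0,0],0],[[0,0,0],0]])

```text
time_s: 85.77
tcp_pos: [408.0, -115.4, 273.4]
tool_rot: [-0.0, -0.116, 0.993, 0.0]
contact_force: [-0.3, 0.5, 0.2]
gripper_width: 55.8
grasp_force: 0.0
```

Run:
```python
from h import *
im,K,T=snap("side","s4"); w,_,_=snap("wrist","w24"); t,K2,T2=snap("top","t4")
a=cv2.resize(im[100:310,150:430],(533,400),interpolation=cv2.INTER_CUBIC)
b=cv2.resize(w,(267,200)); c=cv2.resize(t[100:300,40:440],(400,200))
o=np.zeros((600,800,3),np.uint8); o[:400,:533]=a;o[:200,533:]=b;o[400:,:400]=c
x,y=proj(*load("w12")[1:],[[602,194,15]])[0].astype(int); o[200:400,533:733]=cv2.resize(load("w20")[0][0:150,410:560],(200,200)); cv2.imwrite("pics/fin.png",o)
```

```text
(no output)
```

View pics/fin.png

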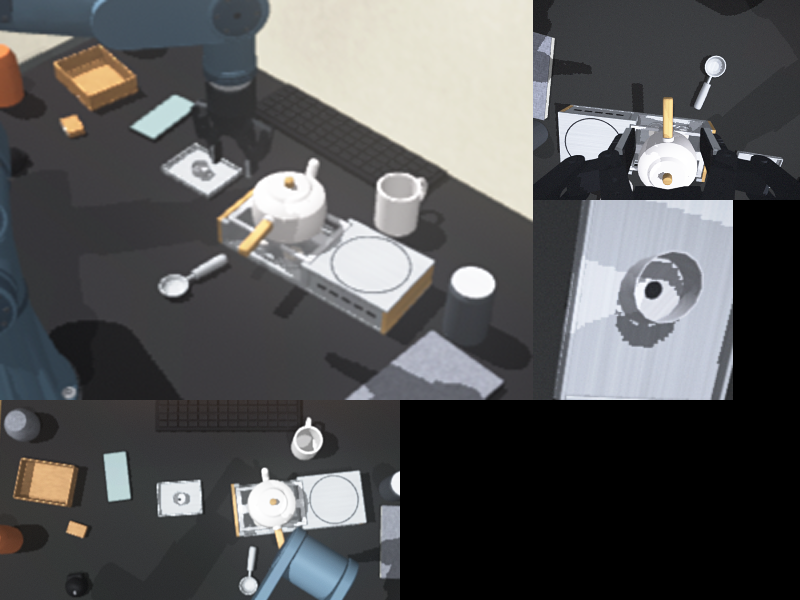

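The teapot stands mid-grate, the grate is seated, the empty cup is in the tray, and no tealights remain on the desk. I'm handing the job in.

```bash
python3 -c "
from station import r
print(r.job_done())"
```

```text
the job is handed in; nothing more can be done
None
```

The job is handed in at about 86 s: one empty cup is in the tray, four fresh tealights stand in their own holders, the grate is back in its seat, and the teapot stands in the middle of it; no verdict came back.

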